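# Lids back on their pans

### The arm

A 6-joint arm with a two-finger parallel gripper is mounted at the origin on a cart in front of the work surface, level with it; the furniture and walls round the work are solid. World frame = base frame: x ahead of the robot, y to its left, z up, the work surface at z = 0. Lengths are in m, angles in rad, forces in N, time in s.
With the tool pointing down it reaches from about 0.225 to 0.875 m from the base axis. Payload 3.4 kg.
Tool frame: the origin (TCP) lies between the finger pads; the fingertips stand 11 mm ahead of it and the grasp point (between the pads) lies 8 mm behind it (tips_ahead is the distance from the TCP to the fingertips, in m); z points along the fingers, x is the direction in which the jaws open and shut, and the axes are right-handed (so a half turn about z gives the same grasp; the last joint's range is limited). The gripper opens to 85 mm and grips with 20 to 120 N. Pads are 22 mm wide; open, the fingers measure 114 mm over their backs; the gripper's body (76 mm by 85 mm) begins 54 mm behind the grasp point. The pads swing forward as they close: fully open they stand 13 mm farther back than shut.
Start: joints at [-1.37, 0.276, 1.505, -0, 1.361, -0.121], TCP at [0.182, -0.546, 0.219] pointing down, gripper open.
Joint ranges: [-2.89, 2.89], [-0.75, 2.08], [0.22, 2.7], [-1.18, 4.32], [0.11, 2.71], [-2.7, 2.7]. Speed limits (rad/s): [2.57, 2.57, 3.14, 3.14, 3.14, 3.14].

### API

Orientations are given as a unit quaternion [w, x, y, z].
In Python, from rig import get_state, get_image, sign_off, masks_of, tips_ahead gives the robot as it stands.
- The arm moves only by the tool play_rows, never from a script. Its argument "series" is a list of rows, each an object of numbers: "fingers": the closure, from -1 (fully open) to 1 (shut); "dx", "dy", "dz": the shift along the world's x, y, z in mm; "turn": the turn about the world's z in rad. A call has 1 to 20 rows; each row shifts and turns the pose as measured when the row begins; what a row does not reach is not made up. A row lasts 1/12 s, in which the tool goes at most 41.7 mm and 7.16 degrees, less where a joint would pass 70% of its speed; a pose out of reach is approached as far as the arm can. A call with a gripper value outside its range is refused whole. The fingers move at their own pace and stop on an object; "squeeze" is the grip in N (left out, the last holds). Time passes only in rows, so rows that do not move let the fingers close. It gives the time, the measured TCP pose, the force and the opening at its end, in the units of the state.
- get_state(): the state, without advancing time (a new reading comes with each control period).
- get_image(name): name is "side" or "top" or "wrist"; returns a dict with "pixels" (384x512x3 uint8, red, green, blue), "vfov" (degrees; the focal length in pixels is half the picture's height over the tangent of half this angle, whatever the lens; pixels are square), "cx", "cy" (the principal point, pixels), "rvec" (rotation vector, rad) and "tvec" (3), from world to camera coordinates, as OpenCV has them; the wrist camera has in their place "hand_eye" (4x4, takes a point from camera to tool coordinates, whose origin is the TCP and whose axes are the tool frame's). Camera axes: x right, y down, z forward; pixel columns grow to the right and rows downward; lengths in m; the calibration is good to about 2 mm. A picture is of the moment at which its call begins: read the wrist's pose just before it. There is no depth.
- sign_off(): hands the job in, once; it reports no verdict.
Trained networks look in a picture, given as the dict that the camera call returned (one of the last four; its "shot" number tells which), for a name from the list of things; names that differ only in an ending like _2 or _b are one class to them, and where a whole thing is asked for, a point or a joint stands for the part that bears it (a point fixed in the world has none). Each returns a list of dicts, best first, with "p" (0 to 1); they miss things now and then, are a little off and sometimes report something else, mostly with a low value. They report only what shows in the picture. A call takes as long as a camera call. They do not tell look-alikes from the thing itself.
- masks_of(picture, label): "region" (384x512 bool, what is visible of it) and "xy" ([column, row] in pixels, amid what is visible of it).
The state is a dict: "clock": time; "qpos": joint angles; "qd": joint speeds; "effort": joint torques, N m; "position": TCP position; "ee_rot": TCP orientation; "contact_force": force on the tool from outside, world axes, zero at the start; "moment": the same for the moment, N m; "width": finger opening in m.
Only numpy, scipy, OpenCV 4.12 (cv2) and the standard library are available. Lean on these libraries where they do the work, as an engineer would, in place of code of your own. Each camera call takes 0.05 s, during which the arm holds its last target. There are 200 camera calls.

### The job

The four washed casserole pans are dry and can be put away once they are covered: take the stack of lids apart from the top down and set each lid, right way up, on the pan it fits, with its plug fully home in the mouth and its flange flat on the rim. Set each one down with the gripper before letting go rather than dropping it, and leave the pans, the pepper mill and the salt cellar standing where they are.

Things in the scene. Friction and masses are not known exactly. Their poses are not given: they have to be found in the camera images.
- lid_a: The smallest of four round steel lids, top of the stack; 0.095 kg. Origin: centre of its underside, z up. Heights above it: plug 0-8 mm, 71 across; flange underside 8, 86 across; flat top 28, 68 across; black knob to 50: neck 16 across, head 22 across from 32 up (grip it). Hollow 25 mm deep, over the knob of the next lid, 28 mm lower.
- lid_b: The second smallest of four round steel lids, second in the stack; 0.12 kg. Origin: centre of its underside, z up. Heights above it: plug 0-8 mm, 83 across; flange underside 8, 98 across; flat top 28, 80 across; black knob to 50: neck 16 across, head 22 across from 32 up (grip it). Hollow 25 mm deep, over the knob of the next lid, 28 mm lower.
- lid_c: The second largest of four round steel lids, third in the stack; 0.145 kg. Origin: centre of its underside, z up. Heights above it: plug 0-8 mm, 95 across; flange underside 8, 110 across; flat top 28, 92 across; black knob to 50: neck 16 across, head 22 across from 32 up (grip it). Hollow 25 mm deep, over the knob of the next lid, 28 mm lower.
- lid_d: The largest of four round steel lids, bottom of the stack, on the worktop; 0.17 kg. Origin: centre of its underside, z up. Heights above it: plug 0-8 mm, 107 across; flange underside 8, 122 across; flat top 28, 104 across; black knob to 50: neck 16 across, head 22 across from 32 up (grip it). Hollow 25 mm deep.
- pan_a: The smallest of four open, empty round steel casserole pans, loose, 0.25 kg: mouth 76 mm across, 85 over the rim, 48 high; two loop handles along its y, 108 over both, 15 mm below the rim. Origin: centre of its underside, z up. Its lid is lid_a, whose plug has 2.5 mm to spare all round; seated, that lid's origin is 40 mm above the pan's.
- pan_b: The second smallest of four open, empty round steel casserole pans, loose, 0.33 kg: mouth 88 mm across, 97 over the rim, 55 high; two loop handles along its y, 120 over both, 15 mm below the rim. Origin: centre of its underside, z up. Its lid is lid_b, whose plug has 2.5 mm to spare all round; seated, that lid's origin is 47 mm above the pan's.
- pan_c: The second largest of four open, empty round steel casserole pans, loose, 0.41 kg: mouth 100 mm across, 109 over the rim, 62 high; two loop handles along its y, 132 over both, 15 mm below the rim. Origin: centre of its underside, z up. Its lid is lid_c, whose plug has 2.5 mm to spare all round; seated, that lid's origin is 54 mm above the pan's.
- pan_d: The largest of four open, empty round steel casserole pans, loose, 0.49 kg: mouth 112 mm across, 121 over the rim, 69 high; two loop handles along its y, 144 over both, 15 mm below the rim. Origin: centre of its underside, z up. Its lid is lid_d, whose plug has 2.5 mm to spare all round; seated, that lid's origin is 61 mm above the pan's.
- pepper_mill: Bystander: brown wooden pepper mill, 58 mm across, 170 mm high, standing loose on the worktop; origin at the centre of its underside.
- salt_cellar: Bystander: glass salt cellar with a grey cap, 44 mm across, 90 mm high, standing loose on the worktop; origin at the centre of its underside.
There are look-alikes about, which are no part of the job. Leave any yellow look-alike of the lid_a alone.

How it is judged:
By the outcome, as a careful person would: the job done as asked, in the order asked, and still so for the second after the job is handed in, with the robot touching nothing.
It also fails if it takes over 96 s, if anything falls off the work surface, if the arm or the gripper's body presses on something with over 40 N, if the wrist force passes 120 N, or if a joint passes its speed limit or range.

## Working session

There is one attempt and no reset: what is moved stays moved. The work goes in short steps, Python scripts to look and compute and a tool call to move; the robot and the scene stay as the last step left them, time stands still between calls to the robot, and variables do not carry over. Pictures are saved under pics/ and viewed, about 12 in all and at most 16, crops included, and the job is handed in when it is done.

Besides the shell and the picture viewer there is one more tool, called after "Call:" as a command line: name --argument value ..., lists and objects as JSON in quotes. play_rows: Moves the arm, as the interface text tells. Its arguments: {"type":"object","properties":{"series":{"type":"array"},"squeeze":{"type":"number"}},"required":["series"]}

```bash
mkdir -p pics
cat > h.py <<'E'
import numpy as np,cv2
from scipy.spatial.transform import Rotation as R
from rig import *
def cam(im,st=None):
    f=im['pixels'].shape[0]/2/np.tan(np.radians(im['vfov'])/2)
    K=np.array([[f,0,im['cx']],[0,f,im['cy']],[0,0,1]])
    if 'rvec' in im:
        Rm=R.from_rotvec(np.ravel(im['rvec'])).as_matrix(); t=np.ravel(im['tvec'])
    else:
        q=np.array(st['ee_rot']); T=np.eye(4);T[:3,:3]=R.from_quat(q[[1,2,3,0]]).as_matrix();T[:3,3]=st['position']
        M=np.linalg.inv(T@np.array(im['hand_eye'])); Rm,t=M[:3,:3],M[:3,3]
    return K,Rm,t
def atz(im,uv,z,st=None):
    K,Rm,t=cam(im,st); d=Rm.T@np.linalg.inv(K)@[uv[0],uv[1],1]; c=-Rm.T@t
    return c+d*(z-c[2])/d[2]
def proj(im,P,st=None):
    K,Rm,t=cam(im,st); p=(np.atleast_2d(P)@Rm.T+t)@K.T; return p[:,:2]/p[:,2:]
def save(n,im,crop=None,s=1):
    a=im['pixels'][:,:,::-1]
    if crop: a=a[crop[1]:crop[3],crop[0]:crop[2]]
    cv2.imwrite('pics/'+n,cv2.resize(a,None,fx=s,fy=s))
E
python3 - <<'E'
from h import *
s=get_state(); print(s)
for n in('top','side','wrist'):
    s=get_state();im=get_image(n); save(n+'1.png',im); K,Rm,t=cam(im,s); print(n,(-Rm.T@t).round(3),K[0,0].round(1),[k for k in im if k!='pixels'])
    for l in('lid_a','pan_a','pepper_mill','salt_cellar'):
        for m in masks_of(im,l): print(l,round(m['p'],2),np.round(m['xy']),m['region'].sum())
E
```

```text
{'clock': 0.0, 'qpos': array([-1.36995627e+00,  2.76600152e-01,  1.50618909e+00,  2.03913891e-05,
        1.36069874e+00, -1.21011584e-01]), 'qd': array([ 0.00028691, -0.00061864,  0.00035065, -0.00072683,  0.00205678,
        0.00074407]), 'effort': array([-4.86718782e-04, -4.16783559e+01, -2.45805073e+01, -1.39917292e-04,
        1.10532218e-02, -1.12477989e-05]), 'position': array([ 0.18176575, -0.54490566,  0.2185145 ]), 'ee_rot': array([-6.50153117e-04,  8.11270124e-01, -5.84670751e-01, -6.89544324e-04]), 'contact_force': array([-2.79011592e-02,  4.71201843e-01, -2.27506624e-04]), 'moment': array([-0.02583493,  0.01792338,  0.00292071]), 'width': 0.08507954205957045}
top [0.397 0.02  1.149] 353.8 ['vfov', 'cx', 'cy', 'rvec', 'tvec', 'shot']
lid_a 0.71 [244. 225.] 30
lid_a 0.71 [383. 231.] 583
lid_a 0.65 [230. 218.] 676
lid_a 0.47 [249. 213.] 90
lid_a 0.42 [243. 214.] 47
pan_a 0.88 [201. 178.] 1087
pan_a 0.81 [256. 159.] 1234
pan_a 0.63 [177. 226.] 806
pan_a 0.56 [286. 200.] 669
pepper_mill 0.9 [130. 196.] 485
salt_cellar 0.78 [153. 175.] 252
side [0.284 0.537 1.092] 383.6 ['vfov', 'cx', 'cy', 'rvec', 'tvec', 'shot']
lid_a 0.9 [276. 228.] 635
lid_a 0.81 [276. 243.] 187
lid_a 0.81 [275. 252.] 251
lid_a 0.59 [328. 121.] 400
lid_a 0.55 [276. 238.] 208
pan_a 0.9 [260. 284.] 1209
pan_a 0.74 [218. 240.] 1281
pan_a 0.7 [277. 183.] 613
pan_a 0.69 [227. 188.] 1389
wrist [ 0.25  -0.523  0.374] 324.7 ['vfov', 'cx', 'cy', 'hand_eye', 'shot']
```

View pics/top1.png

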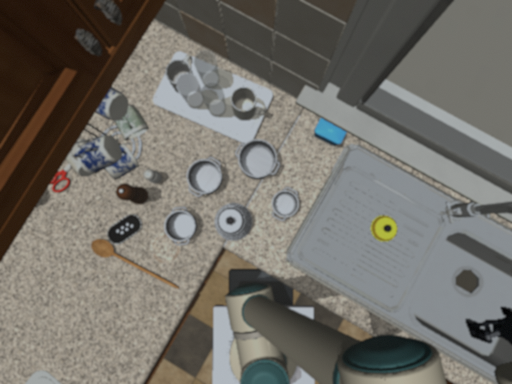

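View pics/side1.png

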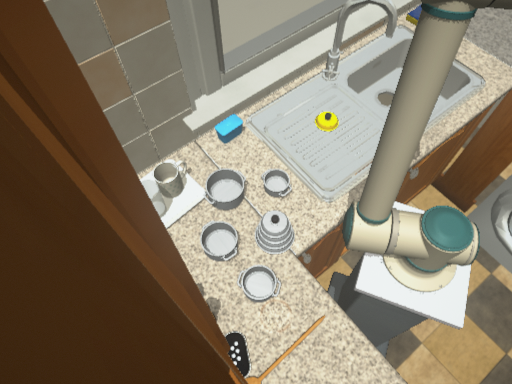

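Stack of lids at top px (232,221), side (275,232); yellow look-alike on the drainer at top (384,229), side (327,120). Pans in top: d (258,159), c (205,177), b (181,225), a (286,203); mug (245,102) is no pan. The grey stack is the target.

Run:
```python
from h import *
H=dict(a=.048,b=.055,c=.062,d=.069); ro=dict(a=.0425,b=.0485,c=.0545,d=.0605)
px={'top':dict(a=(286,203),b=(181,225),c=(205,177),d=(258,159)),'side':dict(a=(277,183),b=(260,284),c=(218,240),d=(227,188))}
S={}
for n in('top','side'):
    im=get_image(n)
    for k in 'abcd': print(n,k,atz(im,px[n][k],H[k]*.6).round(3))
    u=(233,220) if n=='top' else (275,218)
    print(n,'knob',atz(im,u,.134).round(3))
    for l,u2 in(('mill',(130,196)),('salt',(153,175))):
        if n=='top': print(l,atz(im,u2,.08).round(3))
    if n=='top':save('stack.png',im,(150,130,320,260),4)
```

```text
top a [ 0.476 -0.071  0.029]
top b [0.406 0.26  0.033]
top c [0.558 0.186 0.037]
top d [0.615 0.017 0.041]
top knob [0.419 0.089 0.134]
mill [0.493 0.407 0.08 ]
salt [0.557 0.339 0.08 ]
side a [ 0.472 -0.064  0.029]
side b [0.402 0.262 0.033]
side c [0.565 0.187 0.037]
side d [0.611 0.018 0.041]
side knob [0.42  0.102 0.134]
```

View pics/stack.png

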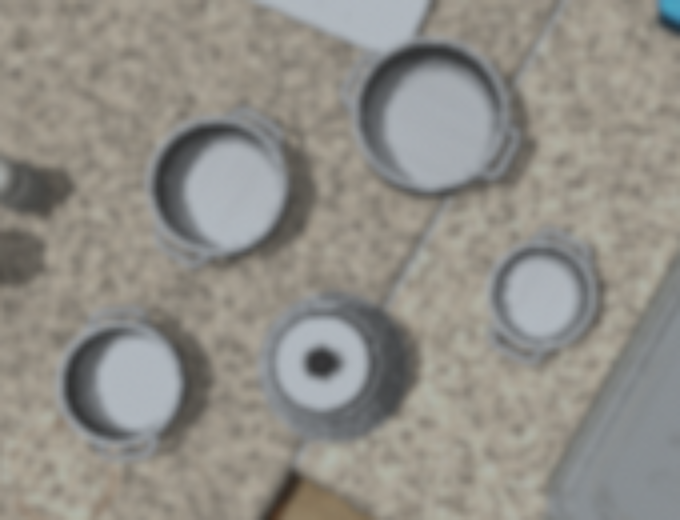

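Run:
```python
from h import *
print(tips_ahead() if callable(tips_ahead) else tips_ahead)
ims={n:get_image(n) for n in('top','side','wrist')}
print(np.round(ims['wrist']['hand_eye'],3))
def plane(im,a,b):
    K,Rm,t=cam(im); c=-Rm.T@t; d=lambda u:Rm.T@np.linalg.inv(K)@[*u,1]
    n=np.cross(d(a),d(b)); n/=np.linalg.norm(n); return n,n@c
n1,d1=plane(ims['top'],(165,0),(0,245)); 
for s in (((38,0),(245,384)),((40,0),(212,310))):
    n2,d2=plane(ims['side'],*s)
    v=np.cross(n1,n2);v/=np.linalg.norm(v);p=np.linalg.lstsq(np.array([n1,n2,v]),[d1,d2,v@[.5,.3,.5]],rcond=None)[0];print(v.round(2),p.round(3))
for p in((450,212),(512,200)): print(atz(ims['top'],p,.2).round(3))
g=lambda n:ims[n]['pixels'][:,:,::-1]
cv2.imwrite('pics/w0.png',g('wrist'))
```

```text
0.011
[[ 1.     0.     0.002  0.   ]
 [-0.001  0.957  0.29  -0.072]
 [-0.002 -0.29   0.957 -0.155]
 [ 0.     0.     0.     1.   ]]
[-0.8   0.59 -0.14] [0.537 0.359 0.538]
[-0.8   0.58 -0.13] [0.531 0.354 0.55 ]
[ 0.44  -0.494  0.2  ]
[ 0.473 -0.66   0.2  ]
```

Call:
play_rows --series '[{"dz":30,"dy":10,"fingers":-1},{"dz":30,"dx":5,"dy":25},{"dx":14,"dy":36},{"dx":14,"dy":36},{"dx":14,"dy":36},{"dx":18,"dy":36},{"dx":18,"dy":36},{"dx":20,"dy":36},{"dx":20,"dy":36},{"dx":20,"dy":36},{"dx":20,"dy":36},{"dx":20,"dy":36},{"dx":20,"dy":36},{"dx":20,"dy":36},{"dx":20,"dy":36},{"dx":20,"dy":36},{"dx":20,"dy":36},{"dx":20,"dy":36},{"dx":20,"dy":35}]' --squeeze 40

```text
invalid input at $.series[0]: expected keys fingers, dx, dy, dz, turn
```

Call:
play_rows --series '[{"dx":0,"dy":10,"dz":30,"turn":0,"fingers":-1},{"dx":5,"dy":25,"dz":30,"turn":0,"fingers":-1},{"dx":14,"dy":36,"dz":0,"turn":0,"fingers":-1},{"dx":14,"dy":36,"dz":0,"turn":0,"fingers":-1},{"dx":14,"dy":36,"dz":0,"turn":0,"fingers":-1},{"dx":18,"dy":36,"dz":0,"turn":0,"fingers":-1},{"dx":18,"dy":36,"dz":0,"turn":0,"fingers":-1},{"dx":20,"dy":36,"dz":0,"turn":0,"fingers":-1},{"dx":20,"dy":36,"dz":0,"turn":0,"fingers":-1},{"dx":20,"dy":36,"dz":0,"turn":0,"fingers":-1},{"dx":20,"dy":36,"dz":0,"turn":0,"fingers":-1},{"dx":20,"dy":36,"dz":0,"turn":0,"fingers":-1},{"dx":20,"dy":36,"dz":0,"turn":0,"fingers":-1},{"dx":20,"dy":36,"dz":0,"turn":0,"fingers":-1},{"dx":20,"dy":36,"dz":0,"turn":0,"fingers":-1},{"dx":20,"dy":36,"dz":0,"turn":0,"fingers":-1},{"dx":20,"dy":36,"dz":0,"turn":0,"fingers":-1},{"dx":20,"dy":36,"dz":0,"turn":0,"fingers":-1},{"dx":20,"dy":35,"dz":0,"turn":0,"fingers":-1}]' --squeeze 40

```text
clock: 2.58
position: [0.5006, 0.11, 0.284]
ee_rot: [0.0, 0.807, -0.591, 0.008]
contact_force: [1.1, -0.4, -0.1]
width: 0.0849
```

Run:
```python
from h import *
s=get_state();im=get_image('wrist'); print(s['position'],s['ee_rot'],s['qpos'].round(2),np.abs(s['qd']).max())
save('w1.png',im,None,1.5)
np.savez('w1.npz',px=im['pixels'])
```

```text
[0.50063547 0.11003746 0.28395689] [ 2.38573527e-04  8.06737240e-01 -5.90852463e-01  8.26652339e-03] [ 0.09  0.14  1.52 -0.01  1.46  1.35] 0.8572201286119219
```

View pics/w1.png

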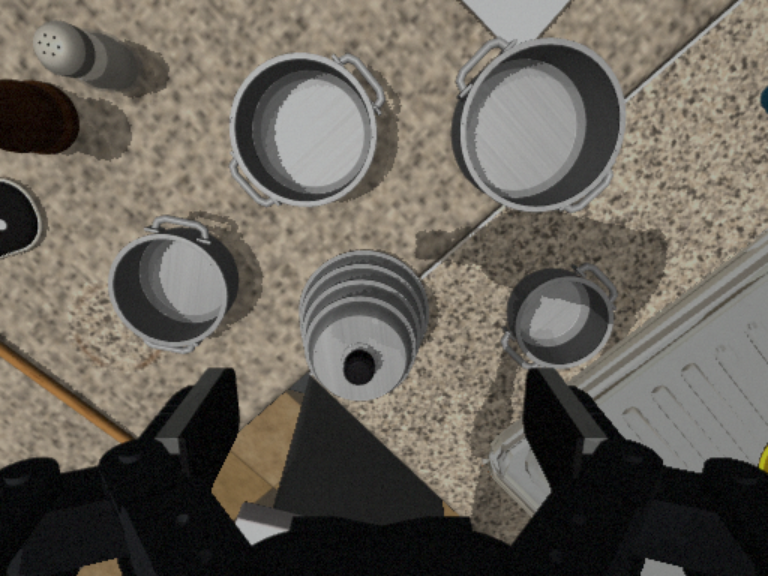

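The wrist view shows the stack (knob at (360,366) of the 1.5× picture), pan a (560,317), b (174,290), c (305,130), d (541,125); mill and salt at far left.

```bash
cat >> h.py <<'E'
H=dict(a=.048,b=.055,c=.062,d=.069); ro=dict(a=.0425,b=.0485,c=.0545,d=.0605)
def ringfit(im,s,x0,r_in,r_out,z,span=.012):
    g=cv2.GaussianBlur(cv2.cvtColor(im['pixels'],cv2.COLOR_RGB2GRAY),(0,0),.7).astype(np.float32)
    th=np.linspace(0,2*np.pi,180,endpoint=False); w=np.c_[np.cos(th),np.sin(th),0*th]
    def samp(c,r):
        p=proj(im,np.r_[c,z]+r*w,s).astype(np.float32); return cv2.remap(g,p[:,:1],p[:,1:],cv2.INTER_LINEAR)[:,0]
    def score(c):
        m=sum(samp(c,r) for r in np.linspace(r_in+.001,r_out-.001,3))/3
        return np.clip(m-samp(c,r_in-.0015),-40,40).mean()+np.clip(m-samp(c,r_out+.0015),-40,40).mean()
    c=np.array(x0[:2],float)
    for st in(.002,.0005,.0002):
        k=np.arange(-6,7)*st if st<.002 else np.arange(-span,span+.001,st)
        best=max(((score(c+[a,b]),a,b) for a in k for b in k)); c=c+best[1:]
    return c,best[0]
def darkblob(im,s,uv,z,rad=25,th=45):
    g=im['pixels'].max(2); yy,xx=np.mgrid[:384,:512]
    m=((g<th)&(np.hypot(xx-uv[0],yy-uv[1])<rad)).astype(np.uint8)
    n,l,stt,c=cv2.connectedComponentsWithStats(m); i=1+stt[1:,4].argmax()
    return c[i],stt[i,4],atz(im,c[i],z,s)
E
python3 - <<'E'
from h import *
s=get_state();im=get_image('wrist'); s=get_state();im=get_image('wrist');print(s['position'],np.abs(s['qd']).max())
out=im['pixels'][:,:,::-1].copy()
for k,uv in dict(a=(373,211),b=(116,193),c=(203,87),d=(361,83)).items():
    c,sc=ringfit(im,s,atz(im,uv,H[k],s),ro[k]-.0045,ro[k],H[k]); print(k,c.round(4),sc.round(1))
    for r in(ro[k],ro[k]-.0045):
        th=np.linspace(0,6.283,100);p=proj(im,np.c_[c[0]+r*np.cos(th),c[1]+r*np.sin(th),0*th+H[k]],s)
        cv2.polylines(out,[(p*16).round().astype(int)],True,(0,0,255),1,cv2.LINE_AA,4)
uv,n,p=darkblob(im,s,(240,244),.134);print('knob',uv,n,p.round(4), 'R px->', )
cv2.imwrite('pics/fit.png',cv2.resize(out[:300],None,fx=1.56,fy=1.56))
E
```

```text
[0.50263381 0.11304407 0.28314999] 0.081826640419915
a [ 0.4737 -0.0699] 45.1
b [0.4029 0.2595] 46.4
c [0.558  0.1844] 71.3
d [0.614  0.0179] 61.2
knob [241.39895013 247.33070866] 381 [0.4232 0.0978 0.134 ] R px->
```

View pics/fit.png

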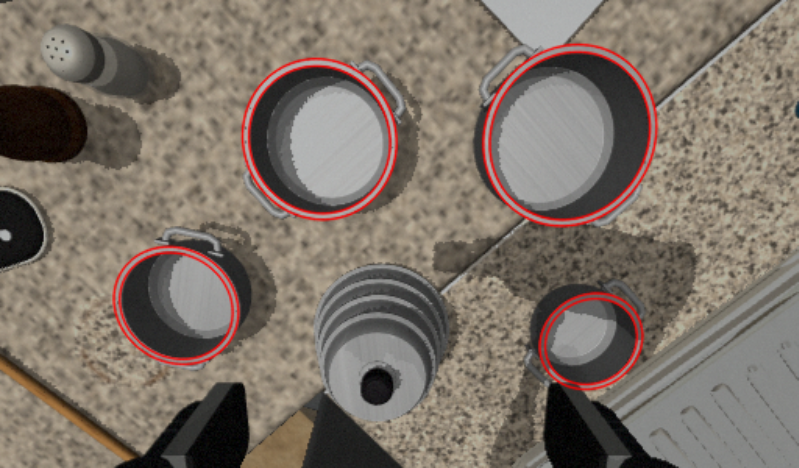

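Call:
play_rows --series '[{"dx":-25,"dy":-5,"dz":-15,"turn":0,"fingers":-1},{"dx":-25,"dy":-5,"dz":-15,"turn":0,"fingers":-1},{"dx":-25,"dy":-5,"dz":-15,"turn":0,"fingers":-1},{"dx":0,"dy":0,"dz":-15,"turn":0,"fingers":-0.5},{"dx":0,"dy":0,"dz":-15,"turn":0,"fingers":-0.5},{"dx":0,"dy":0,"dz":0,"turn":0,"fingers":-0.5},{"dx":0,"dy":0,"dz":0,"turn":0,"fingers":-0.5}]'

```text
clock: 3.32
position: [0.4184, 0.0879, 0.2059]
ee_rot: [0.003, 0.807, -0.591, 0.009]
contact_force: [0.0, -0.8, 0.2]
width: 0.064
```

```bash
cat >> h.py <<'E'
def knobfit(im,s,x0,zt,th=45):
    a=np.linspace(0,6.283,60); w=np.c_[np.cos(a),np.sin(a)]
    def hull(c):
        P=np.vstack([np.c_[c+.011*w,np.full(60,z)] for z in(zt,zt-.018)]); return cv2.convexHull(proj(im,P,s).astype(np.float32))[:,0]
    g=im['pixels'].max(2); c=np.array(x0,float)
    for i in range(6):
        h=hull(c); u0=h.mean(0); M=cv2.moments(h); u=np.array([M['m10'],M['m01']])/M['m00']
        b,n,_=darkblob(im,s,u,zt,rad=1.3*np.sqrt(M['m00']/np.pi)+6,th=th)
        c=c+(atz(im,b,zt-.009,s)-atz(im,u,zt-.009,s))[:2]
    return c,n,M['m00'],h
E
python3 - <<'E'
from h import *
s=get_state();im=get_image('wrist');print(s['position'],s['width'],np.abs(s['qd']).max())
c,n,A,h=knobfit(im,s,(.428,.0985),.134);print(c.round(4),n,A)
cv2.polylines(im['pixels'],[(h*16).astype(int)],True,(255,0,0),1,cv2.LINE_AA,4)
save('k1.png',im,(100,60,420,384),1.8)
E
```

```text
[0.41843619 0.08790702 0.20591249] 0.06395175858222236 0.04260433372173732
[0.4191 0.097 ] 714 835.5580774713308
```

View pics/k1.png

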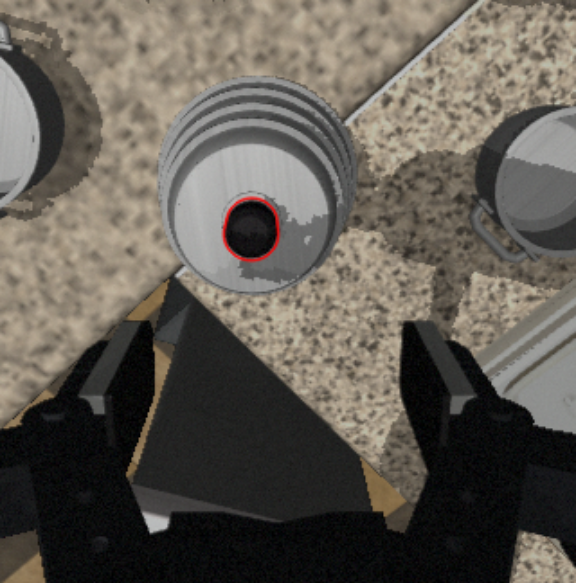

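Run:
```python
from h import *
s=get_state();im=get_image('wrist');print(s['position'],s['ee_rot'])
for th in(60,75,90):
    c,n,A,h=knobfit(im,s,(.42,.0965),.134,th);print(c.round(4),n,A, (c-s['position'][:2]).round(4)*1000)
```

```text
[0.41827578 0.08790896 0.20590017] [ 0.00331397  0.80669549 -0.5908942   0.00868666]
[0.4192 0.097 ] 737 835.9993202555925 [0.9 9.1]
[0.4192 0.097 ] 751 835.9913975797826 [0.9 9.1]
[0.4192 0.0969] 770 835.9332092682598 [0.9 9. ]
```

Call:
play_rows --series '[{"dx":1,"dy":9,"dz":-20,"turn":0,"fingers":-0.3},{"dx":0,"dy":0,"dz":-25,"turn":0,"fingers":-0.3},{"dx":0,"dy":0,"dz":-20,"turn":0,"fingers":-0.2},{"dx":0,"dy":0,"dz":-10,"turn":0,"fingers":-0.1},{"dx":0,"dy":0,"dz":0,"turn":0,"fingers":0},{"dx":0,"dy":0,"dz":0,"turn":0,"fingers":0}]'

```text
clock: 3.92
position: [0.4289, 0.0965, 0.1362]
ee_rot: [-0.003, 0.806, -0.592, 0.016]
contact_force: [0.2, 0.2, 1.0]
width: 0.0427
```

Run:
```python
from h import *
s=get_state();im=get_image('wrist');print(s['position'],s['ee_rot'],s['width'],s['contact_force'])
save('k2.png',im,(100,100,420,384),1.8)
```

```text
[0.42885591 0.09653237 0.13616431] [-0.00287231  0.80586669 -0.59187001  0.01614059] 0.04265666116282326 [0.24553639 0.17535681 1.02982159]
```

View pics/k2.png

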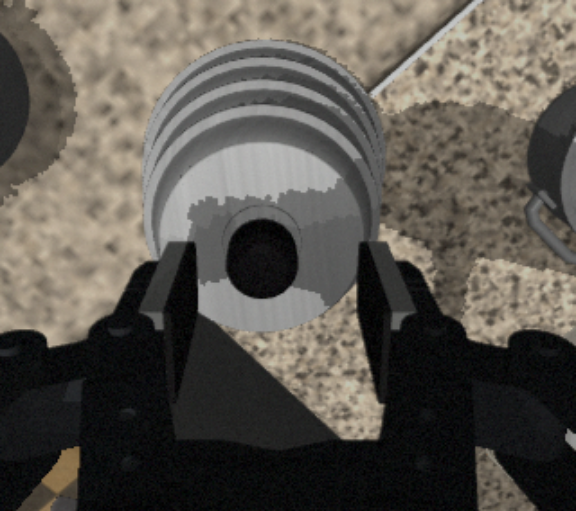

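The knob is between the jaws but the tool drifted ~10 mm in x and tilted 1.9°. Back up and see how the tilt responds.

Call:
play_rows --series '[{"dx":-3,"dy":0,"dz":20,"turn":0,"fingers":-0.1},{"dx":-3,"dy":0,"dz":20,"turn":0,"fingers":-0.1},{"dx":-3,"dy":0,"dz":20,"turn":0,"fingers":-0.1},{"dx":0,"dy":0,"dz":0,"turn":0,"fingers":-0.1},{"dx":0,"dy":0,"dz":0,"turn":0,"fingers":-0.1}]'

```text
clock: 4.38
position: [0.4234, 0.0963, 0.2042]
ee_rot: [-0.006, 0.806, -0.592, 0.02]
contact_force: [0.4, -0.0, -0.4]
width: 0.0468
```

Call:
play_rows --series '[{"dx":0,"dy":0,"dz":-4,"turn":0,"fingers":-0.1},{"dx":0,"dy":0,"dz":-4,"turn":0,"fingers":-0.1},{"dx":0,"dy":0,"dz":-4,"turn":0,"fingers":-0.1},{"dx":0,"dy":0,"dz":-4,"turn":0,"fingers":-0.1},{"dx":0,"dy":0,"dz":-4,"turn":0,"fingers":-0.1},{"dx":0,"dy":0,"dz":-4,"turn":0,"fingers":-0.1}]'

```text
clock: 4.88
position: [0.4231, 0.0961, 0.1769]
ee_rot: [-0.006, 0.806, -0.592, 0.019]
contact_force: [-0.0, 0.7, 1.0]
width: 0.047
```

Call:
play_rows --series '[{"dx":-40,"dy":0,"dz":0,"turn":0,"fingers":-0.1},{"dx":0,"dy":0,"dz":0,"turn":0,"fingers":-0.1},{"dx":0,"dy":0,"dz":0,"turn":0,"fingers":-0.1},{"dx":0,"dy":0,"dz":0,"turn":0,"fingers":-0.1}]'

```text
clock: 5.22
position: [0.3776, 0.0958, 0.1713]
ee_rot: [-0.001, 0.806, -0.592, 0.015]
contact_force: [1.0, -0.8, -0.8]
width: 0.0468
```

Call:
play_rows --series '[{"dx":40,"dy":0,"dz":0,"turn":0,"fingers":-0.1},{"dx":0,"dy":0,"dz":0,"turn":0,"fingers":-0.1},{"dx":0,"dy":0,"dz":0,"turn":0,"fingers":-0.1},{"dx":0,"dy":0,"dz":0,"turn":0,"fingers":-0.1}]'

```text
clock: 5.55
position: [0.4197, 0.0958, 0.17]
ee_rot: [-0.001, 0.806, -0.592, 0.014]
contact_force: [1.1, -0.7, 0.2]
width: 0.047
```

Call:
play_rows --series '[{"dx":0,"dy":0,"dz":40,"turn":0,"fingers":-0.1},{"dx":0,"dy":0,"dz":0,"turn":0,"fingers":-0.1},{"dx":0,"dy":0,"dz":0,"turn":0,"fingers":-0.1},{"dx":0,"dy":0,"dz":0,"turn":0,"fingers":-0.1}]'

```text
clock: 5.88
position: [0.4191, 0.0957, 0.2104]
ee_rot: [0.0, 0.806, -0.592, 0.013]
contact_force: [0.5, -0.1, -0.0]
width: 0.0468
```

Call:
play_rows --series '[{"dx":-40,"dy":0,"dz":0,"turn":0,"fingers":-0.1},{"dx":0,"dy":0,"dz":0,"turn":0,"fingers":-0.1},{"dx":0,"dy":0,"dz":0,"turn":0,"fingers":-0.1},{"dx":40,"dy":0,"dz":0,"turn":0,"fingers":-0.1},{"dx":0,"dy":0,"dz":0,"turn":0,"fingers":-0.1},{"dx":0,"dy":0,"dz":0,"turn":0,"fingers":-0.1},{"dx":-40,"dy":0,"dz":0,"turn":0,"fingers":-0.1},{"dx":0,"dy":0,"dz":0,"turn":0,"fingers":-0.1},{"dx":0,"dy":0,"dz":0,"turn":0,"fingers":-0.1}]'

```text
clock: 6.63
position: [0.3734, 0.0954, 0.2053]
ee_rot: [0.004, 0.806, -0.592, 0.009]
contact_force: [0.2, 0.1, 1.8]
width: 0.0473
```

Call:
play_rows --series '[{"dx":40,"dy":0,"dz":0,"turn":0,"fingers":-0.1},{"dx":0,"dy":0,"dz":0,"turn":0,"fingers":-0.1},{"dx":0,"dy":0,"dz":0,"turn":0,"fingers":-0.1},{"dx":0,"dy":0,"dz":-40,"turn":0,"fingers":-0.1},{"dx":0,"dy":0,"dz":0,"turn":0,"fingers":-0.1},{"dx":0,"dy":0,"dz":0,"turn":0,"fingers":-0.1}]'

```text
clock: 7.13
position: [0.4121, 0.0954, 0.1634]
ee_rot: [0.004, 0.806, -0.592, 0.008]
contact_force: [1.1, 0.3, 0.7]
width: 0.047
```

Call:
play_rows --series '[{"dx":7,"dy":1.6,"dz":-15,"turn":0,"fingers":-0.1},{"dx":0,"dy":0,"dz":0,"turn":0,"fingers":-0.1},{"dx":0,"dy":0,"dz":0,"turn":0,"fingers":-0.1},{"dx":0,"dy":0,"dz":-12,"turn":0,"fingers":-0.1},{"dx":0,"dy":0,"dz":0,"turn":0,"fingers":-0.1},{"dx":0,"dy":0,"dz":0,"turn":0,"fingers":-0.1}]'

```text
clock: 7.63
position: [0.4256, 0.0976, 0.1454]
ee_rot: [-0.001, 0.806, -0.592, 0.014]
contact_force: [0.6, -0.2, -0.4]
width: 0.0467
```

Run:
```python
from h import *
s=get_state();im=get_image('wrist');print(s['position'],s['ee_rot'],s['contact_force'])
for th in(45,):
    c,n,A,h=knobfit(im,s,(.42,.0965),.134,th);print(c.round(4),n,A, (c-s['position'][:2]).round(4)*1000)
```

```text
[0.42560501 0.09756201 0.14543068] [-5.36504715e-04  8.05829671e-01 -5.91990564e-01  1.36171474e-02] [ 0.62032252 -0.22903491 -0.38176334]
[0.4193 0.0974] 1271 1492.460657312069 [-6.3 -0.2]
```

Call:
play_rows --series '[{"dx":-2,"dy":0,"dz":0,"turn":0,"fingers":-0.1},{"dx":-2,"dy":0,"dz":-3,"turn":0,"fingers":-0.1},{"dx":-2,"dy":0,"dz":-3,"turn":0,"fingers":-0.1},{"dx":0,"dy":0,"dz":-3,"turn":0,"fingers":-0.1},{"dx":0,"dy":0,"dz":-3,"turn":0,"fingers":-0.1},{"dx":0,"dy":0,"dz":0,"turn":0,"fingers":-0.1}]'

```text
clock: 8.18
position: [0.4199, 0.0977, 0.1356]
ee_rot: [-0.002, 0.806, -0.592, 0.016]
contact_force: [-0.7, -0.0, 1.0]
width: 0.0469
```

Call:
play_rows --series '[{"dx":0,"dy":0,"dz":-3,"turn":0,"fingers":-0.1},{"dx":-0.5,"dy":0,"dz":-3,"turn":0,"fingers":-0.1},{"dx":0,"dy":0,"dz":-2.5,"turn":0,"fingers":-0.1},{"dx":0,"dy":0,"dz":0,"turn":0,"fingers":0.2},{"dx":0,"dy":0,"dz":0,"turn":0,"fingers":1},{"dx":0,"dy":0,"dz":0,"turn":0,"fingers":1},{"dx":0,"dy":0,"dz":0,"turn":0,"fingers":1},{"dx":0,"dy":0,"dz":0,"turn":0,"fingers":1}]'

```text
clock: 8.85
position: [0.4192, 0.0976, 0.1253]
ee_rot: [-0.002, 0.806, -0.592, 0.015]
contact_force: [-0.2, 0.4, 0.7]
width: -0.0
```

Run:
```python
from h import *
s=get_state();im=get_image('wrist');print(s['position'],s['width'])
sd=get_image('side')
a=im['pixels'][100:384,100:420,::-1]; b=cv2.resize(sd['pixels'][180:280,220:330,::-1],None,fx=2.84,fy=2.84)
cv2.imwrite('pics/k3.png',np.hstack([a,b]))
```

```text
[0.4191918  0.09761653 0.12533455] -3.408736846742816e-05
```

View pics/k3.png

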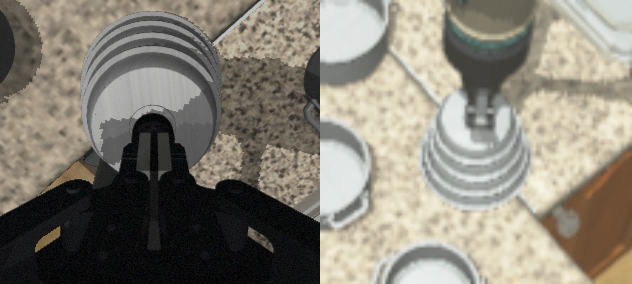

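Run:
```python
from h import *
s=get_state();im=get_image('wrist')
q=s['ee_rot'];Rt=R.from_quat(np.array(q)[[1,2,3,0]]).as_matrix()
for d in((0,0,.011),(0,-.011,.011),(0,.011,.011),(0,0,-.008)): print(d,proj(im,s['position']+Rt@np.array(d),s).round(1))
print('knobtop',proj(im,[.4193,.0974,.134],s),'flat top ctr',proj(im,[.4193,.0974,.112],s))
# flange/flat top circle overlay
out=im['pixels'][:,:,::-1].copy()
th=np.linspace(0,6.283,120)
for r,z in((.034,.112),(.043,.092),(.049,.064),(.055,.036),(.061,.008)):
    p=proj(im,np.c_[.4193+r*np.cos(th),.0974+r*np.sin(th),0*th+z],s);cv2.polylines(out,[(p*16).astype(int)],True,(0,0,255),1,cv2.LINE_AA,4)
for d in((0,0,.011),(0,-.011,.011)): cv2.circle(out,tuple(proj(im,s['position']+Rt@np.array(d),s)[0].astype(int)),2,(0,255,0),-1)
cv2.imwrite('pics/k4.png',cv2.resize(out[90:384,100:420],None,fx=2,fy=2))
```

```text
(0, 0, 0.011) [[252.2 227.1]]
(0, -0.011, 0.011) [[252.2 208.4]]
(0, 0.011, 0.011) [[252.2 245.2]]
(0, 0, -0.008) [[252.1 242.4]]
knobtop [[252.94634395 242.59730124]] flat top ctr [[252.08229552 225.81033275]]
```

View pics/k4.png

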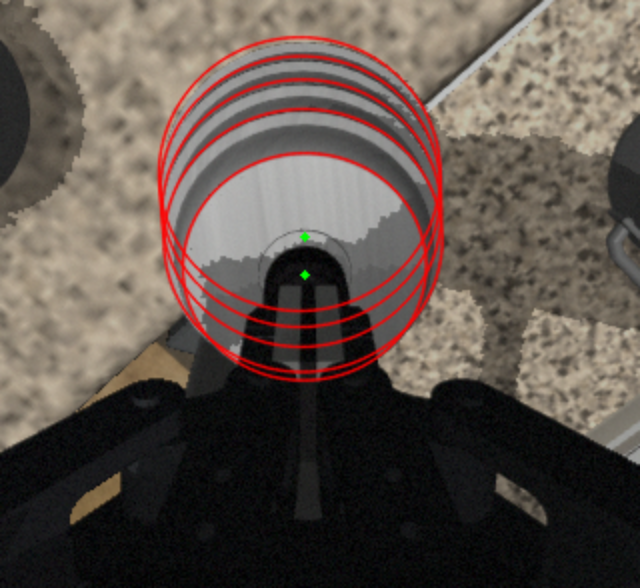

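Overlay: lid stands where predicted, but the shut fingers hang above the knob head (pad tips at crop (305,285), over the knob dome) — the tips are clearly not as low as the TCP figure suggests. Open, go lower gently watching force.

Call:
play_rows --series '[{"dx":0,"dy":0,"dz":0,"turn":0,"fingers":0.0},{"dx":0,"dy":0,"dz":0,"turn":0,"fingers":0.0},{"dx":0,"dy":0,"dz":0,"turn":0,"fingers":0.0},{"dx":0,"dy":0,"dz":-2,"turn":0,"fingers":0.0},{"dx":0,"dy":0,"dz":-2,"turn":0,"fingers":0.0},{"dx":0,"dy":0,"dz":-2,"turn":0,"fingers":0.0},{"dx":0,"dy":0,"dz":-1,"turn":0,"fingers":0.0}]'

```text
clock: 9.58
position: [0.4195, 0.0976, 0.1182]
ee_rot: [-0.002, 0.806, -0.592, 0.015]
contact_force: [-0.0, -0.2, -0.3]
width: 0.0424
```

Run:
```python
from h import *
s=get_state();im=get_image('wrist');print(s['position'],s['width'],s['contact_force'])
save('k5.png',im,(100,100,420,384),1.8)
```

```text
[0.41949329 0.0976433  0.11818972] 0.04244332850597129 [-0.01491842 -0.16648821 -0.3196175 ]
```

View pics/k5.png

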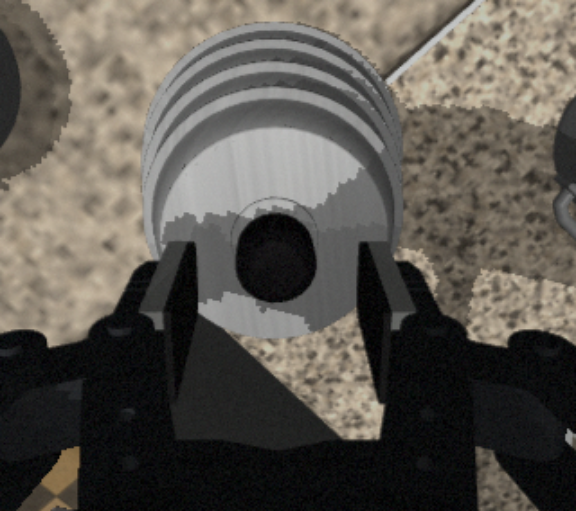

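Call:
play_rows --series '[{"dx":0,"dy":0,"dz":-2.5,"turn":0,"fingers":0.0},{"dx":0,"dy":0,"dz":-2.5,"turn":0,"fingers":0.0},{"dx":0,"dy":0,"dz":-2.5,"turn":0,"fingers":0.0},{"dx":0,"dy":0,"dz":-2.5,"turn":0,"fingers":0.0},{"dx":0,"dy":0,"dz":-2.5,"turn":0,"fingers":0.0},{"dx":0,"dy":0,"dz":-1.5,"turn":0,"fingers":0.0},{"dx":0,"dy":0,"dz":0,"turn":0,"fingers":0.0}]'

```text
clock: 10.22
position: [0.4191, 0.0976, 0.1021]
ee_rot: [-0.002, 0.806, -0.592, 0.015]
contact_force: [0.1, 0.2, -0.8]
width: 0.0427
```

Run:
```python
from h import *
s=get_state();im=get_image('wrist');print(s['position'],s['width'],s['contact_force'])
c,n,A,h=knobfit(im,s,(.4193,.0974),.134,45);print(c,n,A)
save('k6.png',im,(150,100,370,320),2.2)
```

```text
[0.41908065 0.09760062 0.1021108 ] 0.0426575667955774 [ 0.1364055   0.16999917 -0.80054938]
[0.41932621 0.09753003] 2214 2615.2000509904465
```

View pics/k6.png

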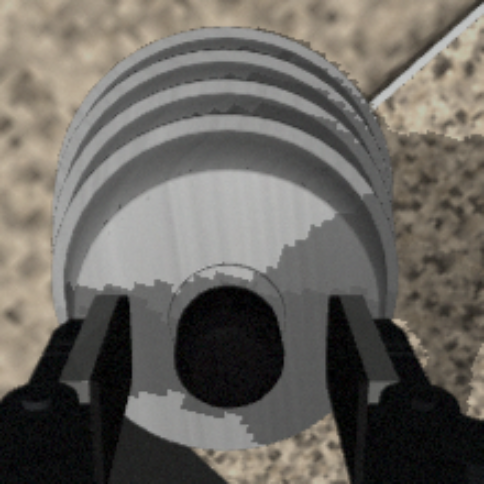

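Call:
play_rows --series '[{"dx":0,"dy":0,"dz":2,"turn":0,"fingers":0.0},{"dx":0,"dy":0,"dz":0,"turn":0,"fingers":0.3},{"dx":0,"dy":0,"dz":0,"turn":0,"fingers":0.4},{"dx":0,"dy":0,"dz":0,"turn":0,"fingers":0.5},{"dx":0,"dy":0,"dz":0,"turn":0,"fingers":1},{"dx":0,"dy":0,"dz":0,"turn":0,"fingers":1},{"dx":0,"dy":0,"dz":0,"turn":0,"fingers":1}]'

```text
clock: 10.85
position: [0.4194, 0.0978, 0.105]
ee_rot: [-0.002, 0.806, -0.592, 0.015]
contact_force: [0.6, -0.6, -0.5]
width: 0.0203
```

Call:
play_rows --series '[{"dx":0,"dy":0,"dz":3,"turn":0,"fingers":1},{"dx":0,"dy":0,"dz":5,"turn":0,"fingers":1},{"dx":0,"dy":0,"dz":5,"turn":0,"fingers":1},{"dx":0,"dy":0,"dz":5,"turn":0,"fingers":1},{"dx":0,"dy":0,"dz":5,"turn":0,"fingers":1},{"dx":0,"dy":0,"dz":5,"turn":0,"fingers":1},{"dx":0,"dy":0,"dz":5,"turn":0,"fingers":1},{"dx":0,"dy":0,"dz":5,"turn":0,"fingers":1},{"dx":0,"dy":0,"dz":5,"turn":0,"fingers":1},{"dx":0,"dy":0,"dz":0,"turn":0,"fingers":1},{"dx":0,"dy":0,"dz":0,"turn":0,"fingers":1}]'

```text
clock: 11.77
position: [0.4194, 0.0977, 0.1533]
ee_rot: [-0.002, 0.806, -0.592, 0.016]
contact_force: [-0.6, 0.4, -1.4]
width: 0.0204
```

Run:
```python
from h import *
s=get_state();im=get_image('wrist');print(s['position'],s['width'],s['contact_force'],s['ee_rot'])
save('l1.png',im,(100,60,420,320),1.6)
```

```text
[0.41943791 0.09767827 0.15327205] 0.020359333348565295 [-0.62100338  0.377055   -1.39604106] [-0.00237159  0.80580463 -0.59196781  0.0157286 ]
```

View pics/l1.png

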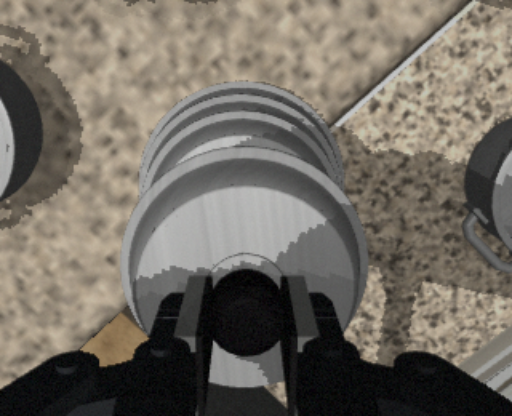

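Call:
play_rows --series '[{"dx":2,"dy":-4,"dz":0,"turn":0,"fingers":1},{"dx":3,"dy":-9,"dz":0,"turn":0,"fingers":1},{"dx":3,"dy":-9,"dz":0,"turn":0,"fingers":1},{"dx":3,"dy":-9,"dz":0,"turn":0,"fingers":1},{"dx":3,"dy":-9,"dz":0,"turn":0,"fingers":1},{"dx":3,"dy":-9,"dz":0,"turn":0,"fingers":1},{"dx":3,"dy":-9,"dz":0,"turn":0,"fingers":1},{"dx":3,"dy":-9,"dz":0,"turn":0,"fingers":1},{"dx":3,"dy":-9,"dz":0,"turn":0,"fingers":1},{"dx":3,"dy":-9,"dz":0,"turn":0,"fingers":1},{"dx":3,"dy":-9,"dz":0,"turn":0,"fingers":1},{"dx":3,"dy":-9,"dz":0,"turn":0,"fingers":1},{"dx":3,"dy":-9,"dz":0,"turn":0,"fingers":1},{"dx":3,"dy":-9,"dz":0,"turn":0,"fingers":1},{"dx":3,"dy":-9,"dz":0,"turn":0,"fingers":1},{"dx":3,"dy":-9,"dz":0,"turn":0,"fingers":1},{"dx":3,"dy":-9,"dz":0,"turn":0,"fingers":1},{"dx":3,"dy":-9,"dz":0,"turn":0,"fingers":1},{"dx":0,"dy":-4,"dz":0,"turn":0,"fingers":1},{"dx":0,"dy":0,"dz":0,"turn":0,"fingers":1}]'

```text
clock: 13.48
position: [0.4778, -0.0836, 0.1516]
ee_rot: [-0.001, 0.805, -0.593, 0.015]
contact_force: [0.4, 0.6, -0.3]
width: 0.0203
```

Call:
play_rows --series '[{"dx":-1,"dy":3,"dz":-4,"turn":0,"fingers":1},{"dx":-1,"dy":4,"dz":-4,"turn":0,"fingers":1},{"dx":-1,"dy":4,"dz":-4,"turn":0,"fingers":1},{"dx":-1,"dy":2,"dz":-4,"turn":0,"fingers":1},{"dx":0,"dy":0,"dz":-4,"turn":0,"fingers":1},{"dx":0,"dy":0,"dz":-4,"turn":0,"fingers":1},{"dx":0,"dy":0,"dz":-4,"turn":0,"fingers":1},{"dx":0,"dy":0,"dz":-4,"turn":0,"fingers":1},{"dx":0,"dy":0,"dz":-4,"turn":0,"fingers":1},{"dx":0,"dy":0,"dz":-4,"turn":0,"fingers":1},{"dx":0,"dy":0,"dz":-4,"turn":0,"fingers":1},{"dx":0,"dy":0,"dz":-4,"turn":0,"fingers":1},{"dx":0,"dy":0,"dz":-4,"turn":0,"fingers":1},{"dx":0,"dy":0,"dz":-4,"turn":0,"fingers":1},{"dx":0,"dy":0,"dz":-4,"turn":0,"fingers":1},{"dx":0,"dy":0,"dz":0,"turn":0,"fingers":1}]'

```text
clock: 14.82
position: [0.4717, -0.067, 0.0844]
ee_rot: [-0.001, 0.806, -0.592, 0.014]
contact_force: [-0.2, 0.1, -2.0]
width: 0.0202
```

Call:
play_rows --series '[{"dx":1,"dy":-1.3,"dz":0,"turn":0,"fingers":1},{"dx":1,"dy":-1.2,"dz":0,"turn":0,"fingers":1},{"dx":0,"dy":0,"dz":-3,"turn":0,"fingers":1},{"dx":0,"dy":0,"dz":-3,"turn":0,"fingers":1},{"dx":0,"dy":0,"dz":-3,"turn":0,"fingers":1},{"dx":0,"dy":0,"dz":0,"turn":0,"fingers":1}]'

```text
clock: 15.32
position: [0.4746, -0.0701, 0.075]
ee_rot: [-0.001, 0.806, -0.592, 0.014]
contact_force: [-0.1, 0.5, -0.6]
width: 0.0203
```

Run:
```python
from h import *
s=get_state();im=get_image('wrist');print(s['position'],s['contact_force'])
out=im['pixels'][:,:,::-1].copy();th=np.linspace(0,6.283,120)
p=s['position']
for c,r,z,col in(((.4737,-.0699),.0425,.048,(0,0,255)),((p[0]-.0001,p[1]-.0003),.043,p[2]-.013,(0,255,0))):
    q=proj(im,np.c_[c[0]+r*np.cos(th),c[1]+r*np.sin(th),0*th+z],s);cv2.polylines(out,[(q*16).astype(int)],True,col,1,cv2.LINE_AA,4)
cv2.imwrite('pics/p1.png',cv2.resize(out[60:320,100:420],None,fx=2,fy=2))
```

```text
[ 0.47464075 -0.0701033   0.07500386] [-0.07845419  0.48733361 -0.6099608 ]
```

View pics/p1.png

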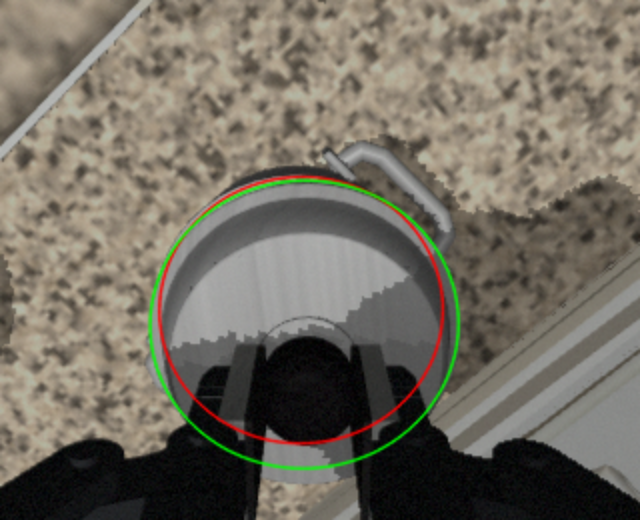

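Call:
play_rows --series '[{"dx":0,"dy":0,"dz":-2,"turn":0,"fingers":1},{"dx":0,"dy":0,"dz":-2,"turn":0,"fingers":1},{"dx":0,"dy":0,"dz":-2,"turn":0,"fingers":1},{"dx":0,"dy":0,"dz":-2,"turn":0,"fingers":1},{"dx":0,"dy":0,"dz":-2,"turn":0,"fingers":1},{"dx":0,"dy":0,"dz":0,"turn":0,"fingers":1}]'

```text
clock: 15.87
position: [0.4749, -0.0701, 0.0643]
ee_rot: [-0.002, 0.806, -0.592, 0.015]
contact_force: [-0.5, 0.6, 0.1]
width: 0.0208
```

Call:
play_rows --series '[{"dx":-0.5,"dy":0,"dz":-1,"turn":0,"fingers":1},{"dx":0,"dy":0,"dz":-1,"turn":0,"fingers":1},{"dx":0,"dy":0,"dz":-1,"turn":0,"fingers":1},{"dx":0,"dy":0,"dz":-1,"turn":0,"fingers":1},{"dx":0,"dy":0,"dz":0,"turn":0,"fingers":1}]'

```text
clock: 16.28
position: [0.4746, -0.0703, 0.0611]
ee_rot: [-0.002, 0.806, -0.592, 0.015]
contact_force: [-0.4, 0.6, -1.3]
width: 0.0203
```

Call:
play_rows --series '[{"dx":0,"dy":0,"dz":-1.5,"turn":0,"fingers":1},{"dx":0,"dy":0,"dz":-1.5,"turn":0,"fingers":1},{"dx":0,"dy":0,"dz":-1,"turn":0,"fingers":1}]'

```text
clock: 16.53
position: [0.4748, -0.0705, 0.0608]
ee_rot: [-0.002, 0.806, -0.592, 0.016]
contact_force: [-1.7, 0.4, 4.6]
width: 0.02
```

Contact (4.6 N) at exactly the predicted seated height. Release, rise, then look from above.

Call:
play_rows --series '[{"dx":0,"dy":0,"dz":0,"turn":0,"fingers":0.3},{"dx":0,"dy":0,"dz":0,"turn":0,"fingers":0.0},{"dx":0,"dy":0,"dz":0,"turn":0,"fingers":0.0},{"dx":0,"dy":0,"dz":3,"turn":0,"fingers":0.0},{"dx":0,"dy":0,"dz":6,"turn":0,"fingers":0.0},{"dx":0,"dy":0,"dz":8,"turn":0,"fingers":0.0},{"dx":0,"dy":0,"dz":8,"turn":0,"fingers":0.0},{"dx":0,"dy":0,"dz":8,"turn":0,"fingers":0.0},{"dx":0,"dy":0,"dz":8,"turn":0,"fingers":0.0},{"dx":0,"dy":0,"dz":8,"turn":0,"fingers":0.0},{"dx":0,"dy":0,"dz":8,"turn":0,"fingers":0.0},{"dx":0,"dy":0,"dz":8,"turn":0,"fingers":0.0},{"dx":0,"dy":0,"dz":8,"turn":0,"fingers":0.0},{"dx":0,"dy":0,"dz":8,"turn":0,"fingers":0.0},{"dx":0,"dy":0,"dz":8,"turn":0,"fingers":0.0},{"dx":0,"dy":0,"dz":8,"turn":0,"fingers":0.0},{"dx":0,"dy":0,"dz":0,"turn":0,"fingers":0.0}]'

```text
clock: 17.95
position: [0.4763, -0.0709, 0.1702]
ee_rot: [-0.003, 0.806, -0.592, 0.019]
contact_force: [0.5, -0.8, -0.8]
width: 0.0428
```

```bash
cat >> h.py <<'E'
def flatfit(im,s,c0,r,z,sp=.006):
    # outer flange edge of a lid (bright inside, darker outside), by gradient; returns xy, score
    return ringfit(im,s,c0,r-.006,r,z,sp)
E
python3 - <<'E'
from h import *
s=get_state();im=get_image('wrist');print(s['position'],s['ee_rot'],s['width'])
c,n,A,h=knobfit(im,s,(.4737,-.0699),.09,60);print('knob a',c.round(4),n,A)
c,n,A,h=knobfit(im,s,(.4193,.0975),.106,60);print('knob b',c.round(4),n,A)
save('p2.png',im,(60,40,512,320),1.5)
E
```

```text
[ 0.4762988  -0.07086128  0.17015655] [-0.00265595  0.80585078 -0.59182138  0.01857222] 0.04284588162725261
knob a [ 0.4747 -0.0713] 681 768.6438171931077
knob b [0.4204 0.0917] 758 1287.4253311050907
```

View pics/p2.png

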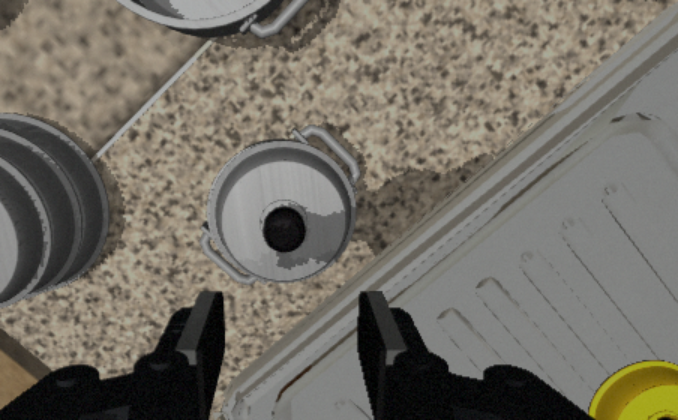

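Picture: lid_a sits level on pan_a (knob at crop (284,229)), flange concentric over the rim.

Call:
play_rows --series '[{"dx":-40,"dy":0,"dz":0,"turn":0,"fingers":0},{"dx":0,"dy":0,"dz":0,"turn":0,"fingers":0},{"dx":0,"dy":0,"dz":0,"turn":0,"fingers":0},{"dx":0,"dy":7,"dz":0,"turn":0,"fingers":0},{"dx":-1,"dy":11,"dz":0,"turn":0,"fingers":0},{"dx":-1,"dy":11,"dz":0,"turn":0,"fingers":0},{"dx":-1,"dy":11,"dz":0,"turn":0,"fingers":0},{"dx":-1,"dy":11,"dz":0,"turn":0,"fingers":0},{"dx":-1,"dy":11,"dz":0,"turn":0,"fingers":0},{"dx":-1,"dy":11,"dz":0,"turn":0,"fingers":0},{"dx":-1,"dy":11,"dz":0,"turn":0,"fingers":0},{"dx":-1,"dy":11,"dz":0,"turn":0,"fingers":0},{"dx":-1,"dy":11,"dz":0,"turn":0,"fingers":0},{"dx":-1,"dy":11,"dz":0,"turn":0,"fingers":0},{"dx":-1,"dy":11,"dz":0,"turn":0,"fingers":0},{"dx":0,"dy":11,"dz":0,"turn":0,"fingers":0},{"dx":0,"dy":11,"dz":0,"turn":0,"fingers":0},{"dx":0,"dy":7,"dz":0,"turn":0,"fingers":0},{"dx":0,"dy":0,"dz":0,"turn":0,"fingers":0}]'

```text
clock: 19.58
position: [0.4233, 0.1025, 0.1642]
ee_rot: [-0.001, 0.806, -0.592, 0.01]
contact_force: [-0.7, -0.7, -0.2]
width: 0.0428
```

```bash
cat > kn.py <<'E'
import sys
from h import *
zt=float(sys.argv[1]); x0=[float(v) for v in sys.argv[2:4]]
s=get_state();im=get_image('wrist');print(s['position'].round(4),s['ee_rot'].round(4),s['width'])
c,n,A,h=knobfit(im,s,x0,zt,60);print('knob',c.round(4),n,A,'d mm',((c-s['position'][:2])*1000).round(1))
E
python3 kn.py .106 .4193 .0975
```

```text
[0.4233 0.1025 0.1642] [-0.0013  0.8058 -0.592   0.0103] 0.04282928104305684
knob [0.4182 0.0969] 827 933.7061332714511 d mm [-5.1 -5.6]
```

Call:
play_rows --series '[{"dx":-2,"dy":-2,"dz":-3,"turn":0,"fingers":0},{"dx":-2,"dy":-2,"dz":-5,"turn":0,"fingers":0},{"dx":-1,"dy":-1.5,"dz":-5,"turn":0,"fingers":0},{"dx":0,"dy":0,"dz":-5,"turn":0,"fingers":0},{"dx":0,"dy":0,"dz":-5,"turn":0,"fingers":0},{"dx":0,"dy":0,"dz":-5,"turn":0,"fingers":0},{"dx":0,"dy":0,"dz":-5,"turn":0,"fingers":0},{"dx":0,"dy":0,"dz":-5,"turn":0,"fingers":0},{"dx":0,"dy":0,"dz":-5,"turn":0,"fingers":0},{"dx":0,"dy":0,"dz":-5,"turn":0,"fingers":0},{"dx":0,"dy":0,"dz":-5,"turn":0,"fingers":0},{"dx":0,"dy":0,"dz":-3,"turn":0,"fingers":0},{"dx":0,"dy":0,"dz":0,"turn":0,"fingers":0}]'

```text
clock: 20.72
position: [0.417, 0.0933, 0.101]
ee_rot: [0.0, 0.805, -0.593, 0.01]
contact_force: [0.1, -0.1, 0.1]
width: 0.0425
```

```bash
python3 kn.py .106 .4183 .097
```

```text
[0.417  0.0933 0.101 ] [ 4.000e-04  8.049e-01 -5.933e-01  9.700e-03] 0.04247389268633721
knob [0.4182 0.0969] 1597 1824.5979049052112 d mm [1.2 3.6]
```

Call:
play_rows --series '[{"dx":0.6,"dy":1.7,"dz":0,"turn":0,"fingers":0},{"dx":0.5,"dy":1.6,"dz":-2,"turn":0,"fingers":0},{"dx":0,"dy":0,"dz":-3,"turn":0,"fingers":0},{"dx":0,"dy":0,"dz":-3,"turn":0,"fingers":0},{"dx":0,"dy":0,"dz":-3,"turn":0,"fingers":0},{"dx":0,"dy":0,"dz":-3,"turn":0,"fingers":0},{"dx":0,"dy":0,"dz":-3,"turn":0,"fingers":0},{"dx":0,"dy":0,"dz":-3,"turn":0,"fingers":0},{"dx":0,"dy":0,"dz":-2,"turn":0,"fingers":0},{"dx":0,"dy":0,"dz":0,"turn":0,"fingers":0}]'

```text
clock: 21.6
position: [0.4192, 0.0973, 0.0777]
ee_rot: [-0.001, 0.805, -0.593, 0.011]
contact_force: [-0.4, -0.2, 0.9]
width: 0.0423
```

Call:
play_rows --series '[{"dx":0,"dy":0,"dz":-0.5,"turn":0,"fingers":0.3},{"dx":0,"dy":0,"dz":0,"turn":0,"fingers":0.4},{"dx":0,"dy":0,"dz":0,"turn":0,"fingers":0.5},{"dx":0,"dy":0,"dz":0,"turn":0,"fingers":1},{"dx":0,"dy":0,"dz":0,"turn":0,"fingers":1},{"dx":0,"dy":0,"dz":0,"turn":0,"fingers":1}]'

```text
clock: 22.1
position: [0.4192, 0.0973, 0.0773]
ee_rot: [-0.001, 0.805, -0.593, 0.011]
contact_force: [0.1, 0.1, 0.0]
width: 0.0206
```

Call:
play_rows --series '[{"dx":0,"dy":0,"dz":3,"turn":0,"fingers":1},{"dx":0,"dy":0,"dz":5,"turn":0,"fingers":1},{"dx":0,"dy":0,"dz":5,"turn":0,"fingers":1},{"dx":0,"dy":0,"dz":5,"turn":0,"fingers":1},{"dx":0,"dy":0,"dz":5,"turn":0,"fingers":1},{"dx":0,"dy":0,"dz":5,"turn":0,"fingers":1},{"dx":0,"dy":0,"dz":5,"turn":0,"fingers":1},{"dx":0,"dy":0,"dz":5,"turn":0,"fingers":1},{"dx":0,"dy":0,"dz":5,"turn":0,"fingers":1},{"dx":0,"dy":0,"dz":0,"turn":0,"fingers":1}]'

```text
clock: 22.93
position: [0.4193, 0.0972, 0.1255]
ee_rot: [-0.001, 0.805, -0.593, 0.011]
contact_force: [-0.1, 0.2, -1.2]
width: 0.02
```

Call:
play_rows --series '[{"dx":0,"dy":4,"dz":0,"turn":0,"fingers":1},{"dx":-1,"dy":9,"dz":0,"turn":0,"fingers":1},{"dx":-1,"dy":9,"dz":0,"turn":0,"fingers":1},{"dx":-1,"dy":9,"dz":0,"turn":0,"fingers":1},{"dx":-1,"dy":9,"dz":0,"turn":0,"fingers":1},{"dx":-1,"dy":9,"dz":0,"turn":0,"fingers":1},{"dx":-1,"dy":9,"dz":0,"turn":0,"fingers":1},{"dx":-1,"dy":9,"dz":0,"turn":0,"fingers":1},{"dx":-1,"dy":9,"dz":0,"turn":0,"fingers":1},{"dx":-1,"dy":9,"dz":0,"turn":0,"fingers":1},{"dx":-1,"dy":9,"dz":0,"turn":0,"fingers":1},{"dx":-1,"dy":9,"dz":0,"turn":0,"fingers":1},{"dx":-1,"dy":9,"dz":0,"turn":0,"fingers":1},{"dx":-1,"dy":9,"dz":0,"turn":0,"fingers":1},{"dx":-1,"dy":9,"dz":0,"turn":0,"fingers":1},{"dx":-1,"dy":9,"dz":0,"turn":0,"fingers":1},{"dx":-1,"dy":9,"dz":0,"turn":0,"fingers":1},{"dx":0,"dy":3,"dz":0,"turn":0,"fingers":1},{"dx":0,"dy":0,"dz":0,"turn":0,"fingers":1}]'

```text
clock: 24.52
position: [0.4, 0.2667, 0.1244]
ee_rot: [-0.001, 0.806, -0.592, 0.01]
contact_force: [0.9, -0.0, -1.3]
width: 0.0199
```

Call:
play_rows --series '[{"dx":1.2,"dy":-2,"dz":-3,"turn":0,"fingers":1},{"dx":1.2,"dy":-2.3,"dz":-5,"turn":0,"fingers":1},{"dx":1.2,"dy":-2.2,"dz":-5,"turn":0,"fingers":1},{"dx":0,"dy":0,"dz":-5,"turn":0,"fingers":1},{"dx":0,"dy":0,"dz":-5,"turn":0,"fingers":1},{"dx":0,"dy":0,"dz":-5,"turn":0,"fingers":1},{"dx":0,"dy":0,"dz":-5,"turn":0,"fingers":1},{"dx":0,"dy":0,"dz":-3,"turn":0,"fingers":1},{"dx":0,"dy":0,"dz":0,"turn":0,"fingers":1}]'

```text
clock: 25.27
position: [0.4034, 0.257, 0.0837]
ee_rot: [0.001, 0.805, -0.593, 0.01]
contact_force: [0.3, 0.0, -1.5]
width: 0.0204
```

Call:
play_rows --series '[{"dx":0.3,"dy":1.3,"dz":0,"turn":0,"fingers":1},{"dx":0.2,"dy":1.3,"dz":0,"turn":0,"fingers":1},{"dx":0,"dy":0,"dz":-2,"turn":0,"fingers":1},{"dx":0,"dy":0,"dz":0,"turn":0,"fingers":1}]'

```text
clock: 25.6
position: [0.4042, 0.2601, 0.0816]
ee_rot: [0.001, 0.805, -0.593, 0.01]
contact_force: [0.7, 0.3, -1.0]
width: 0.0202
```

Call:
play_rows --series '[{"dx":0,"dy":0,"dz":-2,"turn":0,"fingers":1},{"dx":0,"dy":0,"dz":-2,"turn":0,"fingers":1},{"dx":0,"dy":0,"dz":-2,"turn":0,"fingers":1},{"dx":0,"dy":0,"dz":-2,"turn":0,"fingers":1},{"dx":0,"dy":0,"dz":0,"turn":0,"fingers":1}]'

```text
clock: 26.02
position: [0.4046, 0.2606, 0.0734]
ee_rot: [0.0, 0.805, -0.593, 0.01]
contact_force: [0.2, -0.6, -0.5]
width: 0.0203
```

Call:
play_rows --series '[{"dx":0,"dy":0,"dz":-1.5,"turn":0,"fingers":1},{"dx":0,"dy":0,"dz":-1.5,"turn":0,"fingers":1},{"dx":0,"dy":0,"dz":-1,"turn":0,"fingers":1},{"dx":0,"dy":0,"dz":-1,"turn":0,"fingers":1}]'

```text
clock: 26.35
position: [0.4047, 0.2605, 0.0681]
ee_rot: [0.0, 0.805, -0.593, 0.011]
contact_force: [-3.2, -1.1, 12.5]
width: 0.0202
```

Call:
play_rows --series '[{"dx":0,"dy":0,"dz":0,"turn":0,"fingers":0.3},{"dx":0,"dy":0,"dz":0,"turn":0,"fingers":0.0},{"dx":0,"dy":0,"dz":0,"turn":0,"fingers":0.0},{"dx":0,"dy":0,"dz":3,"turn":0,"fingers":0.0},{"dx":0,"dy":0,"dz":5,"turn":0,"fingers":0.0},{"dx":0,"dy":0,"dz":6,"turn":0,"fingers":0.0},{"dx":0,"dy":0,"dz":6,"turn":0,"fingers":0.0},{"dx":0,"dy":0,"dz":6,"turn":0,"fingers":0.0},{"dx":0,"dy":0,"dz":6,"turn":0,"fingers":0.0},{"dx":0,"dy":0,"dz":6,"turn":0,"fingers":0.0},{"dx":0,"dy":0,"dz":6,"turn":0,"fingers":0.0},{"dx":0,"dy":0,"dz":6,"turn":0,"fingers":0.0},{"dx":0,"dy":0,"dz":6,"turn":0,"fingers":0.0},{"dx":0,"dy":0,"dz":6,"turn":0,"fingers":0.0},{"dx":0,"dy":0,"dz":4,"turn":0,"fingers":0.0},{"dx":0,"dy":0,"dz":0,"turn":0,"fingers":0.0}]'

```text
clock: 27.68
position: [0.4061, 0.2612, 0.1434]
ee_rot: [-0.002, 0.805, -0.593, 0.012]
contact_force: [0.3, -0.6, -0.3]
width: 0.0427
```

```bash
cat > lf.py <<'E'
import sys
from h import *
k=sys.argv[1]; c0=[float(v) for v in sys.argv[2:4]]
s=get_state();im=get_image('wrist');print(s['position'].round(4),s['ee_rot'].round(4))
g=cv2.GaussianBlur(cv2.cvtColor(im['pixels'],cv2.COLOR_RGB2GRAY),(0,0),.7).astype(np.float32)
c,n,A,h=knobfit(im,s,c0,H[k]+.042,60);print('knob at seated height',c.round(4),n,A)
cv2.imwrite(f'pics/lf_{k}.png',im['pixels'][:,:,::-1])
E
python3 lf.py b .4035 .2598
```

```text
[0.4061 0.2612 0.1434] [-0.0022  0.805  -0.5931  0.0118]
knob at seated height [0.4038 0.2596] 932 1039.3507895151852
```

Call:
play_rows --series '[{"dx":0,"dy":-4,"dz":0,"turn":0,"fingers":0},{"dx":0.5,"dy":-9,"dz":0,"turn":0,"fingers":0},{"dx":0.5,"dy":-9,"dz":0,"turn":0,"fingers":0},{"dx":0.5,"dy":-9,"dz":0,"turn":0,"fingers":0},{"dx":0.5,"dy":-9,"dz":0,"turn":0,"fingers":0},{"dx":0.5,"dy":-9,"dz":0,"turn":0,"fingers":0},{"dx":0.5,"dy":-9,"dz":0,"turn":0,"fingers":0},{"dx":0.5,"dy":-9,"dz":0,"turn":0,"fingers":0},{"dx":0.5,"dy":-9,"dz":0,"turn":0,"fingers":0},{"dx":0.5,"dy":-9,"dz":0,"turn":0,"fingers":0},{"dx":0.5,"dy":-9,"dz":0,"turn":0,"fingers":0},{"dx":0.5,"dy":-9,"dz":0,"turn":0,"fingers":0},{"dx":0.5,"dy":-9,"dz":0,"turn":0,"fingers":0},{"dx":0.5,"dy":-9,"dz":0,"turn":0,"fingers":0},{"dx":0.5,"dy":-9,"dz":0,"turn":0,"fingers":0},{"dx":0.5,"dy":-9,"dz":0,"turn":0,"fingers":0},{"dx":0.5,"dy":-9,"dz":0,"turn":0,"fingers":0},{"dx":0,"dy":-3,"dz":0,"turn":0,"fingers":0},{"dx":0,"dy":0,"dz":0,"turn":0,"fingers":0}]'

```text
clock: 29.32
position: [0.413, 0.0913, 0.1414]
ee_rot: [0.0, 0.804, -0.594, 0.011]
contact_force: [0.1, -0.1, -0.3]
width: 0.0424
```

```bash
python3 kn.py .078 .4183 .097
```

```text
[0.413  0.0913 0.1414] [ 1.000e-04  8.044e-01 -5.939e-01  1.120e-02] 0.04243642824519147
knob [0.4182 0.0966] 795 893.5616832249798 d mm [5.1 5.3]
```

Call:
play_rows --series '[{"dx":1.7,"dy":1.7,"dz":-3,"turn":0,"fingers":0},{"dx":1.7,"dy":1.7,"dz":-5,"turn":0,"fingers":0},{"dx":1.7,"dy":1.7,"dz":-5,"turn":0,"fingers":0},{"dx":0,"dy":0,"dz":-5,"turn":0,"fingers":0},{"dx":0,"dy":0,"dz":-5,"turn":0,"fingers":0},{"dx":0,"dy":0,"dz":-5,"turn":0,"fingers":0},{"dx":0,"dy":0,"dz":-5,"turn":0,"fingers":0},{"dx":0,"dy":0,"dz":-5,"turn":0,"fingers":0},{"dx":0,"dy":0,"dz":-5,"turn":0,"fingers":0},{"dx":0,"dy":0,"dz":-5,"turn":0,"fingers":0},{"dx":0,"dy":0,"dz":-5,"turn":0,"fingers":0},{"dx":0,"dy":0,"dz":-5,"turn":0,"fingers":0},{"dx":0,"dy":0,"dz":-4,"turn":0,"fingers":0},{"dx":0,"dy":0,"dz":0,"turn":0,"fingers":0}]'

```text
clock: 30.53
position: [0.4177, 0.0991, 0.0716]
ee_rot: [0.0, 0.805, -0.593, 0.01]
contact_force: [0.3, -0.1, 0.5]
width: 0.0425
```

Call:
play_rows --series '[{"dx":0.5,"dy":-1.1,"dz":0,"turn":0,"fingers":0},{"dx":0.5,"dy":-1,"dz":-2,"turn":0,"fingers":0},{"dx":0,"dy":0,"dz":-3,"turn":0,"fingers":0},{"dx":0,"dy":0,"dz":-3,"turn":0,"fingers":0},{"dx":0,"dy":0,"dz":-3,"turn":0,"fingers":0},{"dx":0,"dy":0,"dz":-3,"turn":0,"fingers":0},{"dx":0,"dy":0,"dz":-3,"turn":0,"fingers":0},{"dx":0,"dy":0,"dz":-3,"turn":0,"fingers":0},{"dx":0,"dy":0,"dz":-1.5,"turn":0,"fingers":0},{"dx":0,"dy":0,"dz":0,"turn":0,"fingers":0}]'

```text
clock: 31.37
position: [0.4196, 0.0967, 0.0483]
ee_rot: [-0.0, 0.805, -0.593, 0.011]
contact_force: [0.3, -0.4, 1.1]
width: 0.0427
```

Call:
play_rows --series '[{"dx":-0.5,"dy":0,"dz":1,"turn":0,"fingers":0.3},{"dx":0,"dy":0,"dz":0,"turn":0,"fingers":0.4},{"dx":0,"dy":0,"dz":0,"turn":0,"fingers":0.5},{"dx":0,"dy":0,"dz":0,"turn":0,"fingers":1},{"dx":0,"dy":0,"dz":0,"turn":0,"fingers":1},{"dx":0,"dy":0,"dz":0,"turn":0,"fingers":1}]'

```text
clock: 31.87
position: [0.419, 0.0968, 0.0495]
ee_rot: [-0.0, 0.805, -0.593, 0.011]
contact_force: [0.2, -1.2, -0.8]
width: 0.0205
```

Call:
play_rows --series '[{"dx":0,"dy":0,"dz":3,"turn":0,"fingers":1},{"dx":0,"dy":0,"dz":5,"turn":0,"fingers":1},{"dx":0,"dy":0,"dz":5,"turn":0,"fingers":1},{"dx":0,"dy":0,"dz":5,"turn":0,"fingers":1},{"dx":0,"dy":0,"dz":5,"turn":0,"fingers":1},{"dx":0,"dy":0,"dz":5,"turn":0,"fingers":1},{"dx":0,"dy":0,"dz":5,"turn":0,"fingers":1},{"dx":0,"dy":0,"dz":5,"turn":0,"fingers":1},{"dx":0,"dy":0,"dz":5,"turn":0,"fingers":1},{"dx":0,"dy":0,"dz":5,"turn":0,"fingers":1},{"dx":0,"dy":0,"dz":5,"turn":0,"fingers":1},{"dx":0,"dy":0,"dz":5,"turn":0,"fingers":1},{"dx":0,"dy":0,"dz":5,"turn":0,"fingers":1},{"dx":0,"dy":0,"dz":3,"turn":0,"fingers":1},{"dx":0,"dy":0,"dz":0,"turn":0,"fingers":1}]'

```text
clock: 33.12
position: [0.4186, 0.0968, 0.1233]
ee_rot: [-0.0, 0.805, -0.593, 0.011]
contact_force: [-0.2, 0.6, -1.9]
width: 0.0205
```

Call:
play_rows --series '[{"dx":4,"dy":2.5,"dz":0,"turn":0,"fingers":1},{"dx":8,"dy":5,"dz":0,"turn":0,"fingers":1},{"dx":8,"dy":5,"dz":0,"turn":0,"fingers":1},{"dx":8,"dy":5,"dz":0,"turn":0,"fingers":1},{"dx":8,"dy":5,"dz":0,"turn":0,"fingers":1},{"dx":8,"dy":5,"dz":0,"turn":0,"fingers":1},{"dx":8,"dy":5,"dz":0,"turn":0,"fingers":1},{"dx":8,"dy":5,"dz":0,"turn":0,"fingers":1},{"dx":8,"dy":5,"dz":0,"turn":0,"fingers":1},{"dx":8,"dy":5,"dz":0,"turn":0,"fingers":1},{"dx":8,"dy":5,"dz":0,"turn":0,"fingers":1},{"dx":8,"dy":5,"dz":0,"turn":0,"fingers":1},{"dx":8,"dy":5,"dz":0,"turn":0,"fingers":1},{"dx":8,"dy":5,"dz":0,"turn":0,"fingers":1},{"dx":8,"dy":5,"dz":0,"turn":0,"fingers":1},{"dx":8,"dy":5,"dz":0,"turn":0,"fingers":1},{"dx":4,"dy":3,"dz":0,"turn":0,"fingers":1},{"dx":0,"dy":0,"dz":0,"turn":0,"fingers":1},{"dx":0,"dy":0,"dz":0,"turn":0,"fingers":1}]'

```text
clock: 34.7
position: [0.5618, 0.1876, 0.1207]
ee_rot: [0.0, 0.805, -0.593, 0.01]
contact_force: [-0.8, -0.3, -1.2]
width: 0.0204
```

Call:
play_rows --series '[{"dx":-1,"dy":-1,"dz":-3,"turn":0,"fingers":1},{"dx":-1,"dy":-1,"dz":-5,"turn":0,"fingers":1},{"dx":-0.9,"dy":-0.9,"dz":-5,"turn":0,"fingers":1},{"dx":0,"dy":0,"dz":-5,"turn":0,"fingers":1},{"dx":0,"dy":0,"dz":-5,"turn":0,"fingers":1},{"dx":0,"dy":0,"dz":-4,"turn":0,"fingers":1},{"dx":0,"dy":0,"dz":-2,"turn":0,"fingers":1},{"dx":0,"dy":0,"dz":0,"turn":0,"fingers":1}]'

```text
clock: 35.37
position: [0.5552, 0.1829, 0.0881]
ee_rot: [0.002, 0.805, -0.593, 0.009]
contact_force: [-1.6, -0.2, -1.2]
width: 0.0198
```

Call:
play_rows --series '[{"dx":1.5,"dy":0.8,"dz":0,"turn":0,"fingers":1},{"dx":1.5,"dy":0.7,"dz":0,"turn":0,"fingers":1},{"dx":0,"dy":0,"dz":0,"turn":0,"fingers":1}]'

```text
clock: 35.62
position: [0.5587, 0.1845, 0.088]
ee_rot: [0.002, 0.805, -0.593, 0.009]
contact_force: [0.2, -0.6, -2.1]
width: 0.0198
```

Call:
play_rows --series '[{"dx":0,"dy":0,"dz":-2,"turn":0,"fingers":1},{"dx":0,"dy":0,"dz":-2,"turn":0,"fingers":1},{"dx":0,"dy":0,"dz":-2,"turn":0,"fingers":1},{"dx":0,"dy":0,"dz":-2,"turn":0,"fingers":1},{"dx":0,"dy":0,"dz":0,"turn":0,"fingers":1}]'

```text
clock: 36.03
position: [0.5596, 0.1849, 0.08]
ee_rot: [0.001, 0.805, -0.593, 0.009]
contact_force: [-0.5, -0.1, -2.5]
width: 0.0203
```

Call:
play_rows --series '[{"dx":0,"dy":0,"dz":-1.5,"turn":0,"fingers":1},{"dx":0,"dy":0,"dz":-1.5,"turn":0,"fingers":1},{"dx":0,"dy":0,"dz":-1,"turn":0,"fingers":1},{"dx":0,"dy":0,"dz":-1,"turn":0,"fingers":1}]'

```text
clock: 36.37
position: [0.5596, 0.1847, 0.0754]
ee_rot: [0.001, 0.805, -0.593, 0.01]
contact_force: [-3.9, -0.8, 11.4]
width: 0.0203
```

Seated at the predicted 0.0755 again.

Call:
play_rows --series '[{"dx":0,"dy":0,"dz":0,"turn":0,"fingers":0.3},{"dx":0,"dy":0,"dz":0,"turn":0,"fingers":0.0},{"dx":0,"dy":0,"dz":0,"turn":0,"fingers":0.0},{"dx":0,"dy":0,"dz":3,"turn":0,"fingers":0.0},{"dx":0,"dy":0,"dz":5,"turn":0,"fingers":0.0},{"dx":0,"dy":0,"dz":6,"turn":0,"fingers":0.0},{"dx":0,"dy":0,"dz":6,"turn":0,"fingers":0.0},{"dx":0,"dy":0,"dz":6,"turn":0,"fingers":0.0},{"dx":0,"dy":0,"dz":6,"turn":0,"fingers":0.0},{"dx":0,"dy":0,"dz":6,"turn":0,"fingers":0.0},{"dx":0,"dy":0,"dz":6,"turn":0,"fingers":0.0},{"dx":0,"dy":0,"dz":6,"turn":0,"fingers":0.0},{"dx":0,"dy":0,"dz":6,"turn":0,"fingers":0.0},{"dx":0,"dy":0,"dz":6,"turn":0,"fingers":0.0},{"dx":0,"dy":0,"dz":4,"turn":0,"fingers":0.0},{"dx":0,"dy":0,"dz":0,"turn":0,"fingers":0.0}]'

```text
clock: 37.7
position: [0.5616, 0.1852, 0.1513]
ee_rot: [-0.001, 0.805, -0.593, 0.012]
contact_force: [0.4, -0.2, 0.4]
width: 0.0428
```

```bash
python3 lf.py c .558 .1844
```

```text
[0.5616 0.1852 0.1513] [-0.0014  0.8052 -0.5928  0.0116]
knob at seated height [0.5591 0.184 ] 922 1031.296007130295
```

Call:
play_rows --series '[{"dx":-4,"dy":-2.5,"dz":0,"turn":0,"fingers":0},{"dx":-8,"dy":-5,"dz":0,"turn":0,"fingers":0},{"dx":-8,"dy":-5,"dz":0,"turn":0,"fingers":0},{"dx":-8,"dy":-5,"dz":0,"turn":0,"fingers":0},{"dx":-8,"dy":-5,"dz":0,"turn":0,"fingers":0},{"dx":-8,"dy":-5,"dz":0,"turn":0,"fingers":0},{"dx":-8,"dy":-5,"dz":0,"turn":0,"fingers":0},{"dx":-8,"dy":-5,"dz":0,"turn":0,"fingers":0},{"dx":-8,"dy":-5,"dz":0,"turn":0,"fingers":0},{"dx":-8,"dy":-5,"dz":0,"turn":0,"fingers":0},{"dx":-8,"dy":-5,"dz":0,"turn":0,"fingers":0},{"dx":-8,"dy":-5,"dz":0,"turn":0,"fingers":0},{"dx":-8,"dy":-5,"dz":0,"turn":0,"fingers":0},{"dx":-8,"dy":-5,"dz":0,"turn":0,"fingers":0},{"dx":-8,"dy":-5,"dz":0,"turn":0,"fingers":0},{"dx":-8,"dy":-5,"dz":0,"turn":0,"fingers":0},{"dx":-4,"dy":-3,"dz":0,"turn":0,"fingers":0},{"dx":0,"dy":0,"dz":0,"turn":0,"fingers":0},{"dx":0,"dy":0,"dz":0,"turn":0,"fingers":0}]'

```text
clock: 39.33
position: [0.4154, 0.0949, 0.1491]
ee_rot: [0.001, 0.805, -0.593, 0.01]
contact_force: [-0.3, -0.1, -0.5]
width: 0.0423
```

```bash
python3 kn.py .05 .4183 .097
```

```text
[0.4154 0.0949 0.1491] [ 7.000e-04  8.050e-01 -5.932e-01  1.000e-02] 0.042292690054206314
knob [0.4181 0.0954] 591 667.3302382068941 d mm [2.7 0.5]
```

Call:
play_rows --series '[{"dx":1.5,"dy":0.4,"dz":-3,"turn":0,"fingers":0},{"dx":1.4,"dy":0.4,"dz":-6,"turn":0,"fingers":0},{"dx":0,"dy":0,"dz":-6,"turn":0,"fingers":0},{"dx":0,"dy":0,"dz":-6,"turn":0,"fingers":0},{"dx":0,"dy":0,"dz":-6,"turn":0,"fingers":0},{"dx":0,"dy":0,"dz":-6,"turn":0,"fingers":0},{"dx":0,"dy":0,"dz":-6,"turn":0,"fingers":0},{"dx":0,"dy":0,"dz":-6,"turn":0,"fingers":0},{"dx":0,"dy":0,"dz":-6,"turn":0,"fingers":0},{"dx":0,"dy":0,"dz":-6,"turn":0,"fingers":0},{"dx":0,"dy":0,"dz":-6,"turn":0,"fingers":0},{"dx":0,"dy":0,"dz":-6,"turn":0,"fingers":0},{"dx":0,"dy":0,"dz":-6,"turn":0,"fingers":0},{"dx":0,"dy":0,"dz":-6,"turn":0,"fingers":0},{"dx":0,"dy":0,"dz":-6,"turn":0,"fingers":0},{"dx":0,"dy":0,"dz":-5,"turn":0,"fingers":0},{"dx":0,"dy":0,"dz":-3,"turn":0,"fingers":0},{"dx":0,"dy":0,"dz":0,"turn":0,"fingers":0}]'

```text
clock: 40.88
position: [0.42, 0.0966, 0.0425]
ee_rot: [0.001, 0.805, -0.593, 0.009]
contact_force: [-0.3, 0.3, 0.2]
width: 0.0428
```

```bash
python3 kn.py .05 .4183 .096
```

```text
[0.42   0.0966 0.0425] [ 0.001   0.8053 -0.5928  0.0094] 0.042766185489851956
knob [0.4183 0.0958] 1636 1877.6427056819666 d mm [-1.8 -0.8]
```

Call:
play_rows --series '[{"dx":-0.6,"dy":-0.4,"dz":0,"turn":0,"fingers":0},{"dx":-0.6,"dy":-0.3,"dz":-2,"turn":0,"fingers":0},{"dx":0,"dy":0,"dz":-3,"turn":0,"fingers":0},{"dx":0,"dy":0,"dz":-3,"turn":0,"fingers":0},{"dx":0,"dy":0,"dz":-3,"turn":0,"fingers":0},{"dx":0,"dy":0,"dz":-3,"turn":0,"fingers":0},{"dx":0,"dy":0,"dz":-3,"turn":0,"fingers":0},{"dx":0,"dy":0,"dz":-2.5,"turn":0,"fingers":0},{"dx":0,"dy":0,"dz":0,"turn":0,"fingers":0}]'

```text
clock: 41.68
position: [0.42, 0.096, 0.0223]
ee_rot: [-0.0, 0.805, -0.593, 0.011]
contact_force: [-0.2, -0.4, 0.5]
width: 0.0429
```

Call:
play_rows --series '[{"dx":-1,"dy":0,"dz":-1,"turn":0,"fingers":0.2},{"dx":0,"dy":0,"dz":0,"turn":0,"fingers":0.4},{"dx":0,"dy":0,"dz":0,"turn":0,"fingers":0.5},{"dx":0,"dy":0,"dz":0,"turn":0,"fingers":1},{"dx":0,"dy":0,"dz":0,"turn":0,"fingers":1},{"dx":0,"dy":0,"dz":0,"turn":0,"fingers":1}]'

```text
clock: 42.18
position: [0.4189, 0.096, 0.0213]
ee_rot: [-0.0, 0.805, -0.593, 0.011]
contact_force: [-0.3, 0.5, -0.6]
width: 0.0202
```

Call:
play_rows --series '[{"dx":0,"dy":0,"dz":3,"turn":0,"fingers":1},{"dx":0,"dy":0,"dz":5,"turn":0,"fingers":1},{"dx":0,"dy":0,"dz":6,"turn":0,"fingers":1},{"dx":0,"dy":0,"dz":6,"turn":0,"fingers":1},{"dx":0,"dy":0,"dz":6,"turn":0,"fingers":1},{"dx":0,"dy":0,"dz":6,"turn":0,"fingers":1},{"dx":0,"dy":0,"dz":6,"turn":0,"fingers":1},{"dx":0,"dy":0,"dz":6,"turn":0,"fingers":1},{"dx":0,"dy":0,"dz":6,"turn":0,"fingers":1},{"dx":0,"dy":0,"dz":6,"turn":0,"fingers":1},{"dx":0,"dy":0,"dz":6,"turn":0,"fingers":1},{"dx":0,"dy":0,"dz":6,"turn":0,"fingers":1},{"dx":0,"dy":0,"dz":6,"turn":0,"fingers":1},{"dx":0,"dy":0,"dz":6,"turn":0,"fingers":1},{"dx":0,"dy":0,"dz":6,"turn":0,"fingers":1},{"dx":0,"dy":0,"dz":6,"turn":0,"fingers":1},{"dx":0,"dy":0,"dz":5,"turn":0,"fingers":1},{"dx":0,"dy":0,"dz":3,"turn":0,"fingers":1},{"dx":0,"dy":0,"dz":0,"turn":0,"fingers":1}]'

```text
clock: 43.77
position: [0.4183, 0.096, 0.1329]
ee_rot: [-0.0, 0.805, -0.593, 0.011]
contact_force: [0.3, 0.0, -1.2]
width: 0.0204
```

Call:
play_rows --series '[{"dx":5,"dy":-2,"dz":0,"turn":0,"fingers":1},{"dx":10,"dy":-4,"dz":0,"turn":0,"fingers":1},{"dx":10,"dy":-4,"dz":0,"turn":0,"fingers":1},{"dx":10,"dy":-4,"dz":0,"turn":0,"fingers":1},{"dx":10,"dy":-4,"dz":0,"turn":0,"fingers":1},{"dx":10,"dy":-4,"dz":0,"turn":0,"fingers":1},{"dx":10,"dy":-4,"dz":0,"turn":0,"fingers":1},{"dx":10,"dy":-4,"dz":0,"turn":0,"fingers":1},{"dx":10,"dy":-4,"dz":0,"turn":0,"fingers":1},{"dx":10,"dy":-4,"dz":0,"turn":0,"fingers":1},{"dx":10,"dy":-4,"dz":0,"turn":0,"fingers":1},{"dx":10,"dy":-4,"dz":0,"turn":0,"fingers":1},{"dx":10,"dy":-4,"dz":0,"turn":0,"fingers":1},{"dx":10,"dy":-4,"dz":0,"turn":0,"fingers":1},{"dx":10,"dy":-4,"dz":0,"turn":0,"fingers":1},{"dx":10,"dy":-4,"dz":0,"turn":0,"fingers":1},{"dx":10,"dy":-4,"dz":0,"turn":0,"fingers":1},{"dx":10,"dy":-4,"dz":0,"turn":0,"fingers":1},{"dx":5,"dy":-2,"dz":0,"turn":0,"fingers":1},{"dx":0,"dy":0,"dz":0,"turn":0,"fingers":1}]'

```text
clock: 45.43
position: [0.6195, 0.0142, 0.1302]
ee_rot: [0.0, 0.805, -0.593, 0.011]
contact_force: [-0.4, -0.2, -2.0]
width: 0.0201
```

Call:
play_rows --series '[{"dx":-1,"dy":1.2,"dz":-3,"turn":0,"fingers":1},{"dx":-1,"dy":1.2,"dz":-5,"turn":0,"fingers":1},{"dx":-1,"dy":1.2,"dz":-5,"turn":0,"fingers":1},{"dx":0,"dy":0,"dz":-5,"turn":0,"fingers":1},{"dx":0,"dy":0,"dz":-5,"turn":0,"fingers":1},{"dx":0,"dy":0,"dz":-5,"turn":0,"fingers":1},{"dx":0,"dy":0,"dz":-3,"turn":0,"fingers":1},{"dx":0,"dy":0,"dz":0,"turn":0,"fingers":1},{"dx":0,"dy":0,"dz":0,"turn":0,"fingers":1}]'

```text
clock: 46.18
position: [0.6123, 0.0197, 0.0947]
ee_rot: [0.002, 0.805, -0.593, 0.008]
contact_force: [-1.1, -0.6, -0.7]
width: 0.0204
```

Call:
play_rows --series '[{"dx":1.1,"dy":-0.8,"dz":0,"turn":0,"fingers":1},{"dx":1.0,"dy":-0.7,"dz":0,"turn":0,"fingers":1},{"dx":0,"dy":0,"dz":0,"turn":0,"fingers":1}]'

```text
clock: 46.43
position: [0.615, 0.018, 0.0951]
ee_rot: [0.002, 0.805, -0.593, 0.008]
contact_force: [-0.2, 0.5, -0.4]
width: 0.0201
```

Call:
play_rows --series '[{"dx":-0.3,"dy":0,"dz":-2,"turn":0,"fingers":1},{"dx":0,"dy":0,"dz":-2,"turn":0,"fingers":1},{"dx":-0.3,"dy":0,"dz":-2,"turn":0,"fingers":1},{"dx":0,"dy":0,"dz":-2,"turn":0,"fingers":1},{"dx":0,"dy":0,"dz":0,"turn":0,"fingers":1}]'

```text
clock: 46.85
position: [0.6152, 0.0177, 0.0871]
ee_rot: [0.001, 0.805, -0.593, 0.009]
contact_force: [-0.2, 0.2, -1.6]
width: 0.0205
```

Call:
play_rows --series '[{"dx":0,"dy":0,"dz":-1.5,"turn":0,"fingers":1},{"dx":0,"dy":0,"dz":-1.5,"turn":0,"fingers":1},{"dx":0,"dy":0,"dz":-1,"turn":0,"fingers":1},{"dx":0,"dy":0,"dz":-1,"turn":0,"fingers":1}]'

```text
clock: 47.18
position: [0.6151, 0.0176, 0.0821]
ee_rot: [0.001, 0.805, -0.593, 0.009]
contact_force: [-2.9, -0.3, 8.4]
width: 0.0197
```

Seated (predicted 0.0823). Release, rise well clear, back off towards the centre for a full look.

Call:
play_rows --series '[{"dx":0,"dy":0,"dz":0,"turn":0,"fingers":0.3},{"dx":0,"dy":0,"dz":0,"turn":0,"fingers":0.0},{"dx":0,"dy":0,"dz":0,"turn":0,"fingers":0.0},{"dx":0,"dy":0,"dz":3,"turn":0,"fingers":0.0},{"dx":0,"dy":0,"dz":5,"turn":0,"fingers":0.0},{"dx":0,"dy":0,"dz":6,"turn":0,"fingers":0.0},{"dx":0,"dy":0,"dz":6,"turn":0,"fingers":0.0},{"dx":0,"dy":0,"dz":8,"turn":0,"fingers":0.0},{"dx":0,"dy":0,"dz":10,"turn":0,"fingers":0.0},{"dx":0,"dy":0,"dz":10,"turn":0,"fingers":0.0},{"dx":0,"dy":0,"dz":10,"turn":0,"fingers":0.0},{"dx":0,"dy":0,"dz":10,"turn":0,"fingers":0.0},{"dx":0,"dy":0,"dz":10,"turn":0,"fingers":0.0},{"dx":0,"dy":0,"dz":10,"turn":0,"fingers":0.0},{"dx":0,"dy":0,"dz":10,"turn":0,"fingers":0.0},{"dx":0,"dy":0,"dz":10,"turn":0,"fingers":0.0},{"dx":0,"dy":0,"dz":10,"turn":0,"fingers":0.0},{"dx":0,"dy":0,"dz":10,"turn":0,"fingers":0.0},{"dx":0,"dy":0,"dz":10,"turn":0,"fingers":0.0},{"dx":0,"dy":0,"dz":0,"turn":0,"fingers":0.0}]'

```text
clock: 48.85
position: [0.617, 0.0176, 0.2392]
ee_rot: [-0.001, 0.805, -0.593, 0.013]
contact_force: [0.9, 0.0, 0.6]
width: 0.0427
```

Call:
play_rows --series '[{"dx":-6,"dy":5,"dz":5,"turn":0,"fingers":0.0},{"dx":-12,"dy":10,"dz":5,"turn":0,"fingers":0.0},{"dx":-12,"dy":10,"dz":5,"turn":0,"fingers":0.0},{"dx":-12,"dy":10,"dz":0,"turn":0,"fingers":0.0},{"dx":-12,"dy":10,"dz":0,"turn":0,"fingers":0.0},{"dx":-12,"dy":10,"dz":0,"turn":0,"fingers":0.0},{"dx":-12,"dy":10,"dz":0,"turn":0,"fingers":0.0},{"dx":-12,"dy":10,"dz":0,"turn":0,"fingers":0.0},{"dx":-6,"dy":5,"dz":0,"turn":0,"fingers":0.0},{"dx":0,"dy":0,"dz":0,"turn":0,"fingers":0.0},{"dx":0,"dy":0,"dz":0,"turn":0,"fingers":0.0}]'

```text
clock: 49.77
position: [0.5054, 0.1077, 0.2547]
ee_rot: [-0.0, 0.806, -0.591, 0.01]
contact_force: [-2.0, 0.3, 0.6]
width: 0.0428
```

Run:
```python
from h import *
s=get_state();im=get_image('wrist');print(s['position'],s['contact_force'])
P=dict(a=(.4737,-.0699),b=(.4029,.2595),c=(.558,.1844),d=(.614,.0179))
for k in P:
    try:
        for dz in(0,):
            c,n,A,h=knobfit(im,s,P[k],H[k]+.042,60); print(k,c.round(4),((c-P[k])*1000).round(1),n,round(A))
    except Exception as e: print(k,e)
save('end.png',im,None,1.5)
```

```text
[0.50536119 0.10772653 0.25468024] [-2.03741968  0.30549874  0.5997534 ]
a [ 0.4747 -0.0711] [ 1.  -1.2] 402 477
b [0.4043 0.2585] [ 1.4 -1. ] 463 551
c [0.5589 0.1833] [ 0.9 -1.1] 493 550
d [0.6142 0.0167] [ 0.2 -1.2] 569 672
```

View pics/end.png

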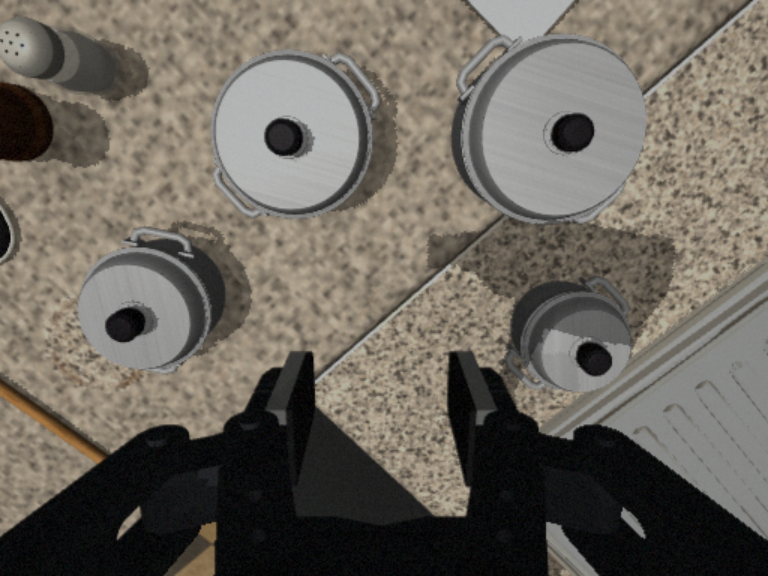

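All four lids sit level on their pans (knobs at (284,137), (573,131), (125,324), (594,357)). The mill and salt cellar are still standing.

```bash
python3 -c "
from rig import *
s=get_state();print(s['clock'],abs(s['qd']).max());print(sign_off())"
```

```text
49.8167 0.01706659041474486
the job is handed in; nothing more can be done
None
```

All four lids are on their pans. I took them from the stack in order a, b, c, d and pressed each one down with the gripper before letting go. The job was handed in at 49.8 s of the 96 s allowed.

- **Seating:** Each lid met 5–12 N of resistance within about 0.3 mm of the height expected for a fully seated lid.
- **Last picture:** It shows four level, concentric lids with the mill and salt cellar still standing. The knobs measured 1.2–1.7 mm from the pan centres, shifted nearly the same way for all four. That is within the 2.5 mm of play and the camera accuracy.
- **Yellow look-alike:** I left it alone.

Three things did not go as planned:

- **Missed first grasp:** The fingers shut above lid_a's knob. In the pictures the fingertips appeared about 11 mm behind the TCP, not 11 mm ahead of it as stated. I opened, went lower and gripped it without moving the stack.
- **Tool drift:** Fast moves drifted sideways and tilted the tool up to about 2.3°, so I slowed the later ones. The tilt was still 1–2° when the lids were set down.
- **Uneven checks:** I did not re-measure the pans' own positions after covering them. Mill and salt were only checked by eye, and the mill was partly out of frame.

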